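# Centre-punch a bracket blank on the bench block

### The job

Lay the brass bracket blank flat on the heavy square bench block, scribed side up, so that the block backs the scribed cross. Then take the spring-loaded centre punch from its wooden stand, set its point on the cross and press straight down until the hidden spring snaps; punch nowhere else. Put the punch back upright in its hole in the stand and leave the blank lying on the block, the other things undisturbed.

Things in the scene. Friction and masses are not known exactly. Their poses are not given: they have to be found in the camera images.
- blank_center (a point): Centre (half-way up) of the loose brass bracket blank, a flat bar 110 x 38 x 12 mm, 0.33 to 0.55 kg. Starts flat on the bench, scribed side up. x axis along its length from the drilled end (10 mm hole, 34 mm from the centre) towards the scribed end, z up out of the scribed face. Grasp it across its 38 mm width.
- blank_mark (a point): The crossing of two dark scribed lines on the blank's top face, 32 mm from the blank's centre towards the end without a hole, 6 mm above blank_center. Axes as blank_center. This is where the punch must strike.
- block_top (a point): Centre of the top face of the bench block, a square steel block about 98 x 96 mm and 40 mm high with small pits in its top and a dark foot; it cannot be moved. x and y axes along its sides, z up; the top is 40 mm above the bench.
- punch_grip (a point): Grip point on the axis of the centre punch, 103 mm above its tip. A round steel tool, 142 mm long, 0.17 kg, z up from tip to cap: thin pointed nose, tapered front, collar (28 mm wide, 60 to 68 mm above the tip), ridged barrel 18 mm thick (free from 70 to 126 mm), cap 21 mm wide. Starts upright in the stand, hanging by its collar. Grip it firmly (30 N or more), fingertips above the collar.
- punch_collar (a point): Centre of the underside of the punch's collar, on its axis, 60 mm above the tip of the extended nose; it rests on the stand's top when the punch is home.
- punch_tip (a point): Point of the punch's nose (moves with the nose), 103 mm below punch_grip when the nose is out. z axis up the tool.
- punch_nose (a joint): How far the nose is pushed into the barrel, m: 0 = out, 0.013 = fully in (stop). Pressed on a firm surface, the load starts at about 2 N, climbs to about 16 N near 9 mm, then the spring snaps: the load falls to about 5 N and the nose jumps to the stop. A springy arm must be driven about 16 mm past first touch. On lifting, the nose springs out again.
- stand_hole (a point): Centre of the mouth of the punch's hole in the middle of the top of the wooden stand, a fixed block 52 (x) x 96 (y) x 70 mm high. The hole is 24 mm wide, chamfered and 66 mm deep; two short plain punches (up to 14 mm above the top) are fixed in the stand 34 mm either side of it, along y. z up.
- graver: Bystander: graver with a bulbous wooden handle, 94 mm long, lying at the right. Origin at its underside.
- scribe: Bystander: scriber with wooden handle, 70 mm long, lying at the right. Origin at its underside.
- wax_tin: Bystander: round wooden tin, 63 mm across and 23 mm high, standing at the back left. Origin at the centre of its underside.
Things that resemble listed ones, but are neither listed nor needed, are in the scene too. What is shaped like the part that bears punch_grip but blue or turquoise is not meant.

How it is judged:
By the outcome, as a careful person would: the job done as asked, in the order asked, and still so for the second after the job is handed in, with the robot touching nothing.
It also fails if it takes over 64 s, if anything falls off the work surface, if the arm or the gripper's body presses on something with over 40 N, if the wrist force passes 120 N, or if a joint passes its speed limit or range.

### The arm

A 6-joint arm with a two-finger parallel gripper is mounted at the origin on a cart in front of the work surface, level with it; the furniture and walls round the work are solid. World frame = base frame: x ahead of the robot, y to its left, z up, the work surface at z = 0. Lengths are in mm, angles in rad, forces in N, time in s.
With the tool pointing down it reaches from about 275 to 1000 mm from the base axis. Payload 8.4 kg.
Tool frame: the origin (TCP) lies midway between the tips of the shut fingers; the grasp point (between the pads) lies 19 mm behind it; y points along the fingers, z is the direction in which the jaws open and shut, and the axes are right-handed (so a half turn about y gives the same grasp; the last joint's range is limited). The gripper opens to 85 mm and grips with 20 to 120 N. Pads are 22 mm wide; open, the fingers measure 114 mm over their backs; the gripper's body (76 mm by 85 mm) begins 54 mm behind the grasp point. The pads swing forward as they close: fully open they stand 13 mm farther back than shut.
Start: joints at [-1.257, 0.353, 1.633, -0, 1.155, -0.002], TCP at [194.109, -594.096, 231.281] pointing down, gripper open.
Joint ranges: [-2.63, 2.63], [-0.92, 2.1], [0.06, 2.66], [-1.3, 4.44], [0, 2.69], [-3.02, 3.02]. Speed limits (rad/s): [2.22, 2.22, 2.79, 3.14, 3.14, 3.14].

### API

Orientations are given as [roll, pitch, yaw] about the fixed x, y, z axes, in that order (R = Rz(yaw) Ry(pitch) Rx(roll)).
In Python, from rig import r, imaging gives the robot as it stands. The module is installed in compiled form; this text tells all that it offers.
- The arm moves only by the tool send_rows, never from a script. Its argument "series" is a list of rows, each a list of 6 numbers: the shift along the tool's x, y, z in m, then the turn, a rotation vector about the tool's x, y, z in degrees. In form: [[dx, dy, dz, ax, ay, az], ...]. A call has 1 to 8 rows; each row shifts and turns the commanded pose from where the row before left it, along the tool's axes as they then stand; what a row does not reach is not made up. A row lasts 1/10 s, in which the tool goes at most 50 mm and 8.59 degrees, less where a joint would pass 70% of its speed; a pose out of reach is approached as far as the arm can. A call is refused whole if a number of a shift passes 0.05 or a number of a turn 8.59, either way. A call with a gripper value outside its range is refused whole. "gripper" is the opening, from 0 (shut) to 1 (fully open), set as the call begins (left out, the last holds). The fingers move at their own pace and stop on an object; "squeeze" is the grip in N (left out, the last holds). Time passes only in rows, so rows that do not move let the fingers close. It gives the time, the measured TCP pose, the force and the opening at its end, in the units of the state.
- r.sense(): the state, without advancing time (a new reading comes with each control period).
- imaging.grab_frame(name): name is "side" or "top"; returns a dict with "frame" (400x640x3 uint8, red, green, blue), "depth" (400x640 float32, mm along the optical axis (not along the pixel's ray), 0 where there is no reading), "intrinsics" (3x3 intrinsics, pixels), "distortion" ([k1, k2, p1, p2, k3] as OpenCV has them; the pictures are not rectified), "origin" and "rotation" of the camera in the world. Camera axes: x right, y down, z forward; pixel columns grow to the right and rows downward; lengths in mm; the calibration is good to about 2 mm. A picture is of the moment at which its call begins.
- r.sign_off(): hands the job in, once; it reports no verdict.
The state is a dict: "clock": time; "qpos": joint angles; "qvel": joint speeds; "joint_efforts": joint torques, N m; "eef_pos": TCP position; "tcp_rot": TCP orientation; "contact_force": force on the tool from outside, world axes, zero at the start; "wrist_torque": the same for the moment, N m; "opening": opening from 0.0 (shut) to 1.0 (fully open).
Only numpy, scipy, OpenCV 4.12 (cv2) and the standard library are available. Lean on these libraries where they do the work, as an engineer would, in place of code of your own. Each camera call takes 0.05 s, during which the arm holds its last target.

## Working session

There is one attempt and no reset: what is moved stays moved. The work goes in short steps, Python scripts to look and compute and a tool call to move; the robot and the scene stay as the last step left them, time stands still between calls to the robot, and variables do not carry over. Pictures are saved under pics/ and viewed, and the job is handed in when it is done.

Besides the shell and the picture viewer there is one more tool, called as a command line: name --pt "numbers of a row" for each row, then --argument value for the rest. send_rows: Moves the arm, as the interface text tells. Its arguments: {"type":"object","properties":{"series":{"type":"array","items":{"type":"array","items":{"type":"number"}}},"gripper":{"type":"number"},"squeeze":{"type":"number"}},"required":["series"]}

```bash
mkdir -p pics
python3 - <<'E'
from rig import r, imaging
import cv2, numpy as np
np.set_printoptions(precision=4,suppress=True)
print(r.sense())
for n in("top","side"):
    d=imaging.grab_frame(n)
    np.savez(f"{n}0.npz",**{k:np.array(v) for k,v in d.items()})
    cv2.imwrite(f"pics/{n}0.png",d["frame"][:,:,::-1])
    print(n,d["intrinsics"],d["distortion"],d["origin"],d["rotation"])
E
```

```text
{'clock': 0.0, 'qpos': array([-1.2574,  0.3537,  1.6342,  0.    ,  1.1552, -0.0024]), 'qvel': array([-0.0006,  0.001 ,  0.0001, -0.0017, -0.0022, -0.0009]), 'joint_efforts': array([ -0.0008, -60.5257, -34.2058,   0.0001,   0.0097,  -0.    ]), 'eef_pos': array([ 193.9338, -593.6232,  230.5485]), 'tcp_rot': array([-1.5722,  0.    , -2.8258]), 'contact_force': array([ 0.1678, -0.0927,  0.1528]), 'wrist_torque': array([-0.0113, -0.0297, -0.0108]), 'opening': 0.9981712552254915}
top [[491.8291   0.     314.3986]
 [  0.     491.8291 202.3717]
 [  0.       0.       1.    ]] [-0.0461  0.      0.      0.      0.    ] [ 447.718    26.166  1137.5009] [-3.0529 -0.0058 -1.5899]
side [[445.5617   0.     325.0599]
 [  0.     445.5617 192.5802]
 [  0.       0.       1.    ]] [-0.0093  0.      0.      0.      0.    ] [ 543.9702 -737.7561  779.6629] [-2.2928 -0.0217  0.0261]
```

View pics/top0.png

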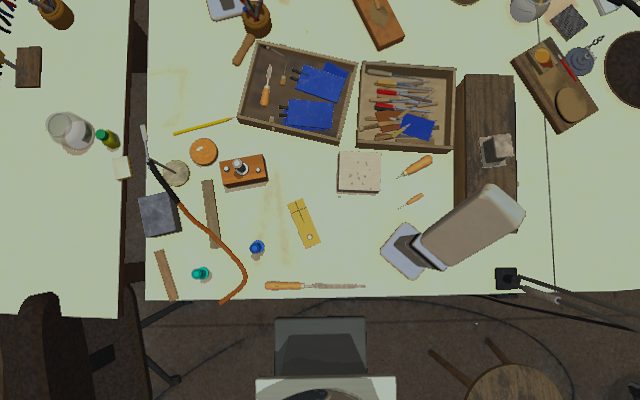

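View pics/side0.png

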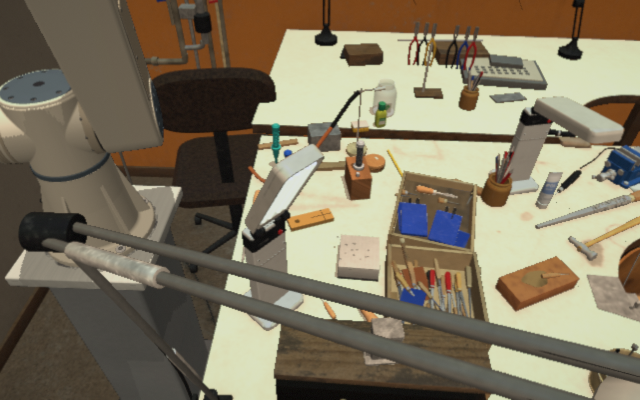

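```bash
cat > h.py <<'E'
import numpy as np, cv2
from scipy.spatial.transform import Rotation as R
np.set_printoptions(precision=3,suppress=True)
def load(f): return dict(np.load(f))
def rot(d): 
    q=np.array(d["rotation"]); return q if q.shape==(3,3) else R.from_euler("xyz",q).as_matrix()
def rays(d,uv):
    return cv2.undistortPoints(np.array(uv,float).reshape(-1,1,2),d["intrinsics"],d["distortion"]).reshape(-1,2)
def cloud(d):
    h,w=d["depth"].shape
    u,v=np.meshgrid(np.arange(w),np.arange(h))
    n=rays(d,np.stack([u,v],-1).reshape(-1,2).astype(float))
    z=d["depth"].reshape(-1,1).astype(float)
    P=np.hstack([n*z,z])@rot(d).T+d["origin"]
    P[z[:,0]==0]=np.nan
    return P.reshape(h,w,3)
def onplane(d,uv,z):
    n=rays(d,uv); D=np.hstack([n,np.ones((len(n),1))])@rot(d).T
    return d["origin"]+D*((z-d["origin"][2])/D[:,2:])
def proj(d,P):
    M=rot(d).T; rv=cv2.Rodrigues(M)[0]
    return cv2.projectPoints(np.array(P,float).reshape(-1,3),rv,-M@d["origin"],d["intrinsics"],d["distortion"])[0].reshape(-1,2)
E
python3 - <<'E'
from h import *
d=load("top0.npz"); s=load("side0.npz")
for n,D in(("top",d),("side",s)):
    P=cloud(D)
    for uv in [(303,205),(308,238),(358,172),(244,185),(330,280),(450,230),(480,200),(410,250),(330,120),(400,240),(190,200),(225,265),(240,280)] if n=="top" else [(350,250),(300,220),(360,190),(360,130),(280,220),(100,240),(160,265),(400,350),(600,370),(420,250),(265,310),(300,170)]:
        print(n,uv,P[uv[1],uv[0]])
c=d["frame"][130:270,190:440,::-1]; cv2.imwrite("pics/tc.png",cv2.resize(c,(800,448),interpolation=cv2.INTER_CUBIC))
c=s["frame"][110:290,260:440,::-1]; cv2.imwrite("pics/sc.png",cv2.resize(c,(600,600),interpolation=cv2.INTER_CUBIC))
Pt=cloud(d)[:,:,2]
v=np.nan_to_num(np.clip(Pt,-20,400)); cv2.imwrite("pics/hm.png",cv2.applyColorMap(((v+20)/420*255).astype(np.uint8),cv2.COLORMAP_JET))
E
```

```text
top (303, 205) [542.274  44.021  10.022]
top (308, 238) [466.476  33.944   1.314]
top (358, 172) [612.453 -81.927  37.748]
top (244, 185) [592.127 180.514   2.252]
top (330, 280) [369.346 -14.777  -0.975]
top (450, 230) [ 469.632 -203.346  327.293]
top (480, 200) [ 510.882 -225.528  414.69 ]
top (410, 250) [ 436.026 -170.678  152.084]
top (330, 120) [733.021 -21.236  39.377]
top (400, 240) [ 457.121 -166.2     69.072]
top (190, 200) [559.554 306.609   1.054]
top (225, 265) [408.193 225.145   3.991]
top (240, 280) [373.059 192.016  -2.985]
side (350, 250) [597.907 -83.692  37.993]
side (300, 220) [479.391  32.163  10.087]
side (360, 190) [627.274 126.487  31.639]
side (360, 130) [639.732 445.487   4.725]
side (280, 220) [ 464.585 -199.389  239.901]
side (100, 240) [ 40.349 -76.294  34.045]
side (160, 265) [ 113.972   -2.866 -137.97 ]
side (400, 350) [ 576.936 -639.495  605.783]
side (600, 370) [ 647.061 -655.263  624.097]
side (420, 250) [747.023 -95.461  58.974]
side (265, 310) [ 513.617 -605.283  580.444]
side (300, 170) [ 507.113 -281.243  415.678]
```

View pics/tc.png

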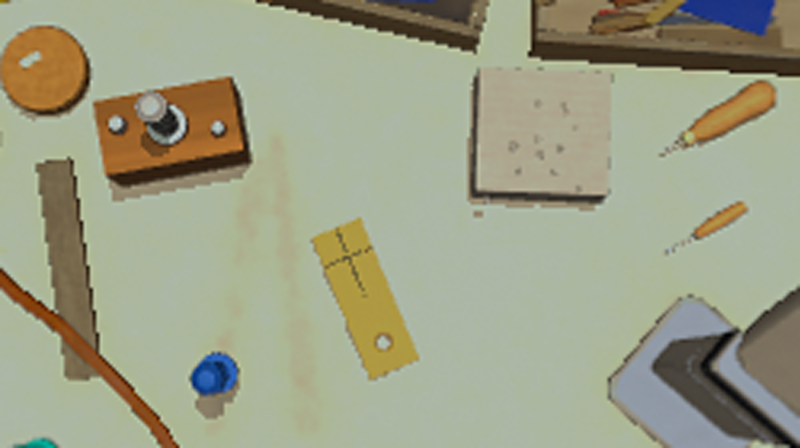

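View pics/sc.png

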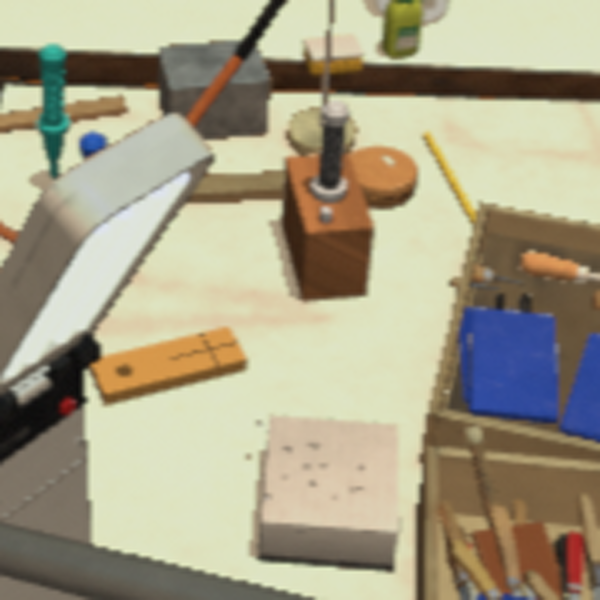

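View pics/hm.png

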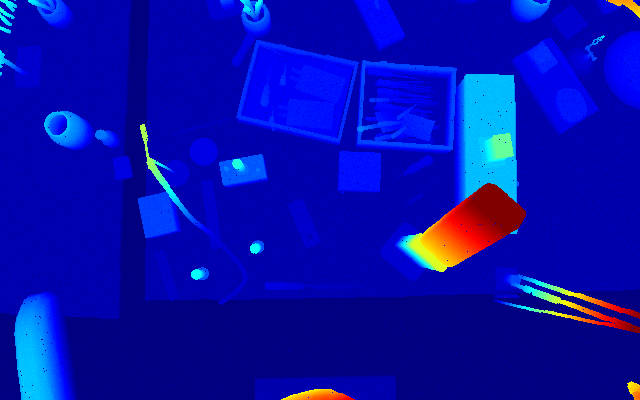

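Run:
```python
from h import *
d=load("top0.npz"); s=load("side0.npz")
print(proj(s,[[194,-594,230],[194,-594,400],[0,0,300]]),proj(d,[[194,-594,230],[194,-594,400]]))
z=s["depth"]; 
v=np.clip(z,0,1500); cv2.imwrite("pics/sd.png",cv2.applyColorMap((v/1500*255).astype(np.uint8),cv2.COLORMAP_JET))
P=cloud(s)
for uv in [(60,230),(50,240),(100,235),(200,250),(300,275),(420,305),(560,330),(100,260),(150,280),(250,310),(120,275),(130,300),(180,365)]: print(uv,P[uv[1],uv[0]],z[uv[1],uv[0]])
P=cloud(d)
for uv in [(515,278),(515,290),(540,285),(540,298),(600,300),(600,312),(635,310),(635,328),(500,278),(500,298)]: print(uv,P[uv[1],uv[0]])
```

```text
[[  -9.041  477.998]
 [-107.72   410.313]
 [  53.298  118.67 ]] [[648.458 375.764]
 [721.909 403.662]]
(60, 230) [ 326.3   -490.883  511.88 ] 363.38522
(50, 240) [ 320.241 -498.553  507.876] 360.3057
(100, 235) [ 366.857 -502.711  520.576] 348.54788
(200, 250) [ -75.67  709.7  -899.92] 2199.4983
(300, 275) [ 489.966 -125.584   -2.304] 976.46124
(420, 305) [ 731.454 -227.037   46.878] 866.5428
(560, 330) [1017.818 -240.746   -2.673] 887.48566
(100, 260) [ 385.856 -538.773  534.353] 312.27692
(150, 280) [ 434.936 -567.967  552.523] 278.09967
(250, 310) [ 505.09  -602.933  576.417] 235.697
(120, 275) [ 405.145 -551.846  535.298] 301.73837
(130, 300) [  81.365 -122.437 -124.422] 1061.6687
(180, 365) [ 357.485 -453.175  218.135] 585.6205
(515, 278) [ 368.667 -418.871   59.979]
(515, 290) [ 336.62  -442.803   -1.239]
(540, 285) [ 359.545 -434.514  145.239]
(540, 298) [ 212.032 -921.824 -910.411]
(600, 300) [ 345.89  -461.897  308.566]
(600, 312) [  149.16  -1165.695  -891.729]
(635, 310) [  150.145 -1328.014  -907.008]
(635, 328) [ 314.93  -455.305  408.088]
(500, 278) [ 365.842 -404.72     9.48 ]
(500, 298) [ 217.635 -749.016 -901.85 ]
```

View pics/sd.png

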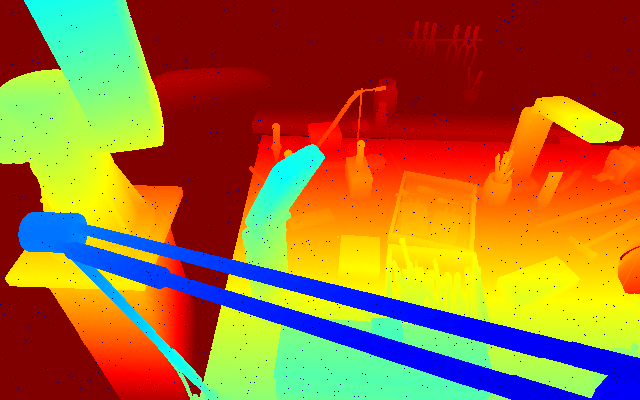

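Run:
```python
from h import *
d=load("top0.npz"); s=load("side0.npz")
for n,D in(("top",d),("side",s)):
    P=cloud(D); 
    m=(abs(P[...,2])<8)&(P[...,0]>380)&(P[...,0]<750)&(P[...,1]>-120)&(P[...,1]<250)
    Q=P[m]; A=np.c_[Q[:,:2],np.ones(len(Q))]; c,*_=np.linalg.lstsq(A,Q[:,2],rcond=None)
    r=Q[:,2]-A@c; k=abs(r)<3; c,*_=np.linalg.lstsq(A[k],Q[k,2],rcond=None); print(n,"plane",c, A[k].mean(0)@c, r[k].std())
    # yellow blank
    hsv=cv2.cvtColor(D["frame"],cv2.COLOR_RGB2HSV)
    b=((hsv[...,0]>15)&(hsv[...,0]<28)&(hsv[...,1]>110)&(P[...,0]>420)&(P[...,0]<600)&(P[...,1]>-30)&(P[...,1]<100)).astype(np.uint8)
    b=cv2.morphologyEx(b,cv2.MORPH_CLOSE,np.ones((5,5)))
    cn=max(cv2.findContours(b,cv2.RETR_EXTERNAL,cv2.CHAIN_APPROX_NONE)[0],key=cv2.contourArea)
    W=onplane(D,cn.reshape(-1,2),12)[:,:2].astype(np.float32)
    print(n,"blank",cv2.minAreaRect(W),len(cn))
    # block top
    bt=((abs(P[...,2]-38.5)<4)&(P[...,0]>540)&(P[...,0]<680)&(P[...,1]>-150)&(P[...,1]<-20)).astype(np.uint8)
    if n=="side": bt=cv2.morphologyEx(bt,cv2.MORPH_OPEN,np.ones((3,3)))
    cn=max(cv2.findContours(bt,cv2.RETR_EXTERNAL,cv2.CHAIN_APPROX_NONE)[0],key=cv2.contourArea)
    W=onplane(D,cn.reshape(-1,2),40)[:,:2].astype(np.float32); print(n,"block",cv2.minAreaRect(W),P[bt>0][:,2].mean())
    st=((abs(P[...,2]-69)<5)&(P[...,0]>540)&(P[...,0]<700)&(P[...,1]>100)&(P[...,1]<240)).astype(np.uint8)
    cn=max(cv2.findContours(st,cv2.RETR_EXTERNAL,cv2.CHAIN_APPROX_NONE)[0],key=cv2.contourArea)
    W=onplane(D,cn.reshape(-1,2),70)[:,:2].astype(np.float32); print(n,"stand",cv2.minAreaRect(W),P[st>0][:,2].mean())
    cv2.imwrite(f"pics/mask_{n}.png",np.hstack([b,bt,st])[100:300]*255) if 0 else None
    cap=(P[...,2]>100)&(P[...,0]>560)&(P[...,0]<680)&(P[...,1]>130)&(P[...,1]<210)
    print("punch pts",P[cap].mean(0),P[cap].max(0),cap.sum(), "top:",P[cap&(P[...,2]>145)].mean(0))
# obstacles
Q=np.vstack([cloud(d).reshape(-1,3),cloud(s).reshape(-1,3)])
Q=Q[~np.isnan(Q[:,0])]
az=np.degrees(np.arctan2(Q[:,1],Q[:,0])); rr=np.hypot(Q[:,0],Q[:,1])
for lo in range(0,700,50):
    o=[]
    for a in range(-80,40,5):
        k=(az>=a)&(az<a+5)&(Q[:,2]>lo)&(Q[:,2]<lo+50)&(rr>200)&(rr<900)
        o.append(int(np.percentile(rr[k],1)) if k.sum()>3 else 0)
    print(lo+25 if lo else 'low',o)
```

```text
top plane [ 0.001 -0.    -0.946] -0.47751202091867245 1.5228915617579137
top blank ((500.92071533203125, 43.481422424316406), (108.5929183959961, 37.77873992919922), 21.5478515625) 115
top block ((615.0291137695312, -84.85088348388672), (94.12513732910156, 88.19310760498047), 86.70348358154297) 39.04827206038209
top stand ((618.6934814453125, 175.31954956054688), (53.06214904785156, 96.57080078125), 9.655290603637695) 69.47593637841577
punch pts [617.106 173.762 141.01 ] [627.746 185.081 153.647] 111 top: [618.452 175.332 149.964]
side plane [ 0.002  0.    -2.436] -1.2113530470368365 1.3213820032274743
side blank ((504.21124267578125, 35.72136306762695), (110.8187026977539, 46.293174743652344), 22.004283905029297) 103
side block ((617.9676513671875, -88.8742446899414), (96.8228759765625, 86.921875), 86.66010284423828) 38.65176328915194
side stand ((621.9707641601562, 170.53001403808594), (53.45405578613281, 100.98550415039062), 9.115927696228027) 68.71624434613318
punch pts [621.641 168.498 128.963] [630.974 180.076 151.601] 137 top: [621.663 170.326 148.76 ]
low [0, 0, 789, 673, 607
[... 626 characters left out ...]
 507, 484, 494, 0, 200, 200, 201, 200, 200, 0, 0, 0, 0, 0, 0]
375 [0, 0, 0, 0, 544, 544, 0, 0, 0, 516, 510, 522, 200, 200, 208, 204, 200, 0, 0, 0, 0, 0, 0, 0]
425 [0, 0, 0, 0, 551, 578, 0, 0, 0, 535, 538, 200, 201, 215, 210, 204, 200, 0, 0, 0, 0, 0, 0, 0]
475 [0, 0, 0, 0, 576, 570, 0, 0, 0, 200, 200, 201, 219, 219, 210, 203, 200, 0, 0, 0, 0, 0, 0, 0]
525 [0, 0, 0, 0, 560, 574, 0, 0, 200, 200, 208, 225, 228, 219, 210, 203, 200, 0, 0, 0, 0, 0, 0, 0]
575 [0, 0, 0, 0, 0, 699, 724, 200, 201, 214, 229, 242, 229, 0, 0, 0, 0, 0, 0, 0, 0, 0, 0, 0]
625 [0, 0, 0, 0, 0, 0, 841, 0, 0, 0, 0, 0, 0, 0, 0, 0, 0, 0, 0, 0, 0, 0, 0, 0]
675 [0, 0, 0, 0, 0, 0, 0, 0, 0, 0, 0, 0, 0, 0, 0, 0, 0, 0, 0, 0, 0, 0, 0, 0]
```

```bash
cat > plan.py <<'E'
from h import *
from rig import r
def wrap(a): return (a+180)%360-180
def plan(targets, step=48, ang=8.4, start=None):
    """targets: (x,y,z,zyaw) with zyaw = world heading of tool z (jaw axis) in deg. prints rows."""
    s=r.sense(); p=np.array(s["eef_pos"]) if start is None else np.array(start[:3]); 
    M=R.from_euler("xyz",s["tcp_rot"]).as_matrix()
    y=np.degrees(np.arctan2(M[1,2],M[0,2])) if start is None else start[3]
    print("from",p,round(y,2),"clock",s["clock"])
    for t in targets:
        q=np.array(t[:3],float); dy=wrap(t[3]-y)
        n=int(np.ceil(max(np.linalg.norm(q-p)/step,abs(dy)/ang,1e-9)))
        # keep straight line in world while yawing
        rows=[]
        for i in range(n):
            a=np.radians(y+dy*i/n); zt=np.array([np.cos(a),np.sin(a),0]); yt=np.array([0,0,-1.]); xt=np.cross(yt,zt)
            v=(q-p)/n
            rows.append([round(float(v@xt)/1000,4)+0,round(float(v@yt)/1000,4)+0,round(float(v@zt)/1000,4)+0,0,round(-dy/n,2)+0,0])
        same=all(x==rows[0] for x in rows)
        print("->",t,n,"x",rows[0] if same else rows)
        p=q;y=y+dy
E
python3 - <<'E'
from plan import *
P=[(104,-318,231,-72)]
for a in np.arange(-64,5,8): P.append((330*np.cos(np.radians(a)),330*np.sin(np.radians(a)),231,-68.3))
P=[tuple(round(v,1) for v in p) for p in P]
P+=[(502.5,41.2,231,-68.3),(502.5,41.2,60,-68.3)]
plan(P)
E
```

```text
from [ 193.971 -593.689  230.642] -71.91 clock 0.1
-> (104, -318, 231, -72) 7 x [0.0, -0.0001, -0.0414, 0, np.float64(0.01), 0]
-> (np.float64(144.7), np.float64(-296.6), 231, -68.3) 1 x [-0.0453, 0.0, -0.0078, 0, np.float64(-3.7), 0]
-> (np.float64(184.5), np.float64(-273.6), 231, -68.3) 1 x [-0.0455, 0.0, -0.0067, 0, np.float64(0.0), 0]
-> (np.float64(220.8), np.float64(-245.2), 231, -68.3) 1 x [-0.0442, 0.0, -0.013, 0, np.float64(0.0), 0]
-> (np.float64(252.8), np.float64(-212.1), 231, -68.3) 1 x [-0.042, 0.0, -0.0189, 0, np.float64(0.0), 0]
-> (np.float64(279.9), np.float64(-174.9), 231, -68.3) 1 x [-0.0389, 0.0, -0.0245, 0, np.float64(0.0), 0]
-> (np.float64(301.5), np.float64(-134.2), 231, -68.3) 1 x [-0.0351, 0.0, -0.0298, 0, np.float64(0.0), 0]
-> (np.float64(317.2), np.float64(-91.0), 231, -68.3) 1 x [-0.0306, 0.0, -0.0343, 0, np.float64(0.0), 0]
-> (np.float64(326.8), np.float64(-45.9), 231, -68.3) 1 x [-0.0256, 0.0, -0.0384, 0, np.float64(0.0), 0]
-> (np.float64(330.0), np.float64(0.0), 231, -68.3) 1 x [-0.0199, 0.0, -0.0415, 0, np.float64(0.0), 0]
-> (502.5, 41.2, 231, -68.3) 4 x [-0.0439, 0.0, 0.0064, 0, np.float64(0.0), 0]
-> (502.5, 41.2, 60, -68.3) 4 x [0.0, 0.0428, 0.0, 0, np.float64(0.0), 0]
```

send_rows --pt "0 0 -0.04 0 0 0" --pt "0 0 -0.04 0 0 0" --pt "0 0 -0.04 0 0 0" --pt "0 0 -0.04 0 0 0" --pt "0 0 -0.04 0 0 0" --pt "0 0 -0.045 0 0 0" --pt "0 0 -0.045 0 0 0" --pt "0 0 0 0 0 0" --gripper 1 --squeeze 80

```text
clock: 0.9
eef_pos: [102.3, -313.0, 230.2]
tcp_rot: [-1.575, 0.0, -2.826]
contact_force: [0.8, -0.5, 0.3]
opening: 1.008
```

send_rows --pt "-0.045 0 -0.008 0 -3.6 0" --pt "-0.045 0 -0.007 0 0 0" --pt "-0.044 0 -0.013 0 0 0" --pt "-0.042 0 -0.019 0 0 0" --pt "-0.039 0 -0.024 0 0 0" --pt "-0.035 0 -0.03 0 0 0" --pt "-0.031 0 -0.034 0 0 0" --pt "-0.026 0 -0.038 0 0 0"

```text
clock: 1.7
eef_pos: [328.2, -45.0, 231.6]
tcp_rot: [-1.57, 0.001, -2.763]
contact_force: [1.5, -0.0, -0.4]
opening: 0.999
```

Run:
```python
from plan import *
plan([(502.5,41.2,100,-68.3),(502.5,41.2,40,-68.3)])
```

```text
from [328.201 -44.975 231.555] -68.31 clock 1.7
-> (502.5, 41.2, 100, -68.3) 5 x [-0.0388, 0.0263, -0.0031, 0, np.float64(0.0), 0]
-> (502.5, 41.2, 40, -68.3) 2 x [0.0, 0.03, 0.0, 0, np.float64(0.0), 0]
```

send_rows --pt "-0.0388 0.0263 -0.0031 0 0 0" --pt "-0.0388 0.0263 -0.0031 0 0 0" --pt "-0.0388 0.0263 -0.0031 0 0 0" --pt "-0.0388 0.0263 -0.0031 0 0 0" --pt "-0.0388 0.0263 -0.0031 0 0 0" --pt "0 0 0 0 0 0"

```text
clock: 2.3
eef_pos: [503.8, 41.1, 95.6]
tcp_rot: [-1.572, -0.003, -2.761]
contact_force: [-0.8, 0.5, 0.5]
opening: 1.002
```

```bash
cat > snap.py <<'E'
from h import *
from rig import r, imaging
def snap(tag,crops={}):
    out={}
    for n in crops or ("top","side"):
        d=imaging.grab_frame(n); d={k:np.array(v) for k,v in d.items()}
        np.savez(f"{n}_{tag}.npz",**d); out[n]=d
        f=d["frame"][:,:,::-1]
        if n in crops:
            u0,v0,u1,v1,k=crops[n]; f=cv2.resize(f[v0:v1,u0:u1],None,fx=k,fy=k,interpolation=cv2.INTER_CUBIC)
        cv2.imwrite(f"pics/{n}_{tag}.png",f)
    s=r.sense(); print(s["clock"],s["eef_pos"],s["tcp_rot"],s["contact_force"],s["opening"])
    return out
E
python3 -c "
from snap import *
snap('a',{'top':(220,100,420,260,4),'side':(200,100,400,260,4)})"
```

```text
2.4 [500.924  39.692  98.316] [-1.572 -0.003 -2.762] [-0.113  0.008 -0.245] 1.002264855561218
```

View pics/top_a.png

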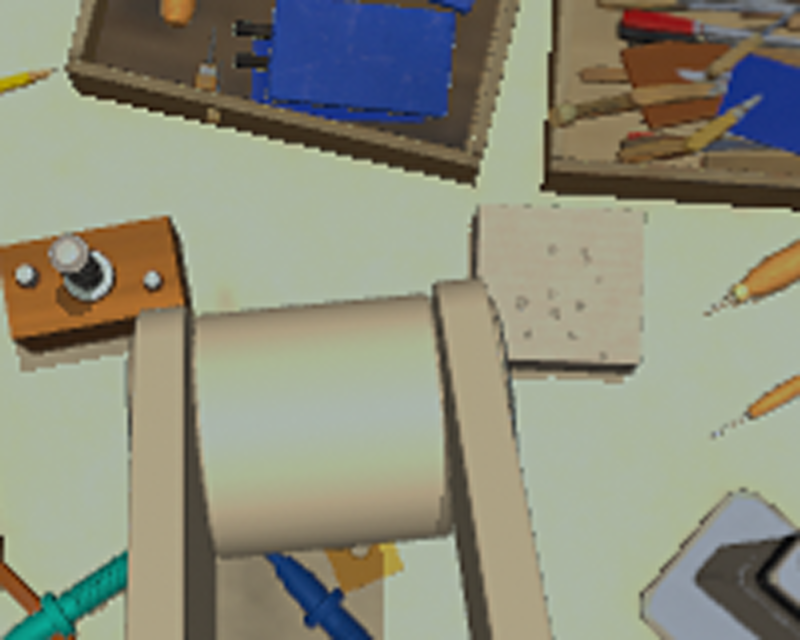

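View pics/side_a.png

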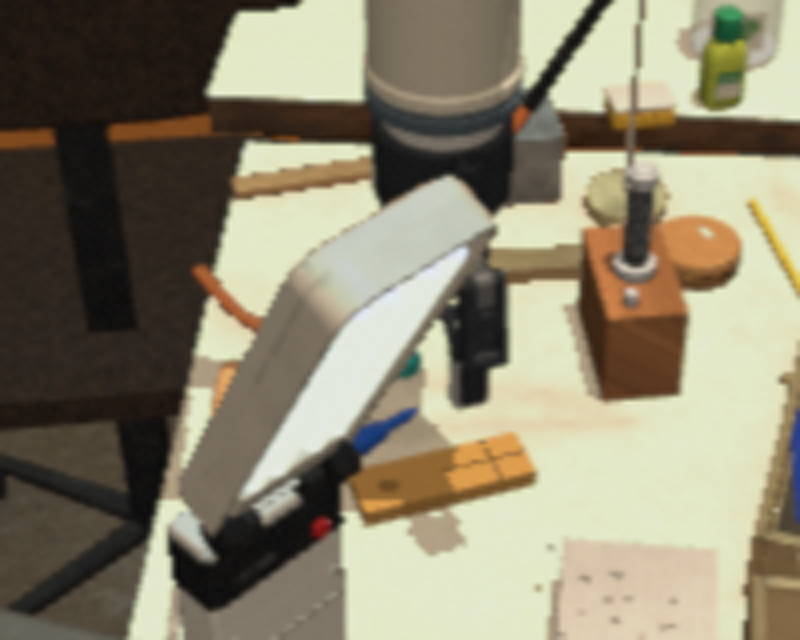

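Run:
```python
from h import *
d=load("top_a.npz");P=cloud(d)
hsv=cv2.cvtColor(d["frame"],cv2.COLOR_RGB2HSV)
b=(hsv[...,0]>105)&(hsv[...,0]<125)&(hsv[...,1]>120)&(P[...,0]<520)&(P[...,1]>-100)
Q=P[b]; print(b.sum(),Q.min(0),Q.max(0)); 
k=np.argsort(Q[:,0]); print(Q[k[-5:]],Q[k[:5]])
cv2.imwrite("pics/t2.png",cv2.resize(d["frame"][200:330,180:340,::-1],None,fx=5,fy=5,interpolation=cv2.INTER_CUBIC))
d=load("side_a.npz");P=cloud(d)
hsv=cv2.cvtColor(d["frame"],cv2.COLOR_RGB2HSV)
b=(hsv[...,0]>105)&(hsv[...,0]<125)&(hsv[...,1]>120)&(P[...,0]<520)&(P[...,1]>-100)&(P[...,1]<150)&(P[...,2]<40)
Q=P[b]; print(b.sum(),Q.min(0),Q.max(0)); k=np.argsort(Q[:,0]); print(Q[k[-5:]],Q[k[:5]])
```

```text
302 [391.608   1.183  12.202] [464.834  81.554 441.464]
[[464.697  72.56   15.564]
 [464.698  76.859  21.069]
 [464.701  74.725  18.092]
 [464.759  79.182  19.824]
 [464.834  81.554  17.683]] [[391.608  14.886  22.076]
 [393.165   3.395  12.608]
 [393.25    1.183  15.268]
 [393.429   5.747  17.128]
 [393.475   8.01   17.178]]
47 [450.79   52.199  13.158] [481.078  85.368  24.459]
[[476.309  78.76   16.568]
 [476.382  78.515  20.219]
 [478.598  82.156  16.947]
 [478.649  82.116  20.406]
 [481.078  83.202  19.515]] [[450.79   56.743  22.427]
 [450.968  53.375  18.843]
 [451.134  52.887  22.715]
 [452.692  63.526  22.902]
 [452.936  59.572  19.846]]
```

View pics/t2.png

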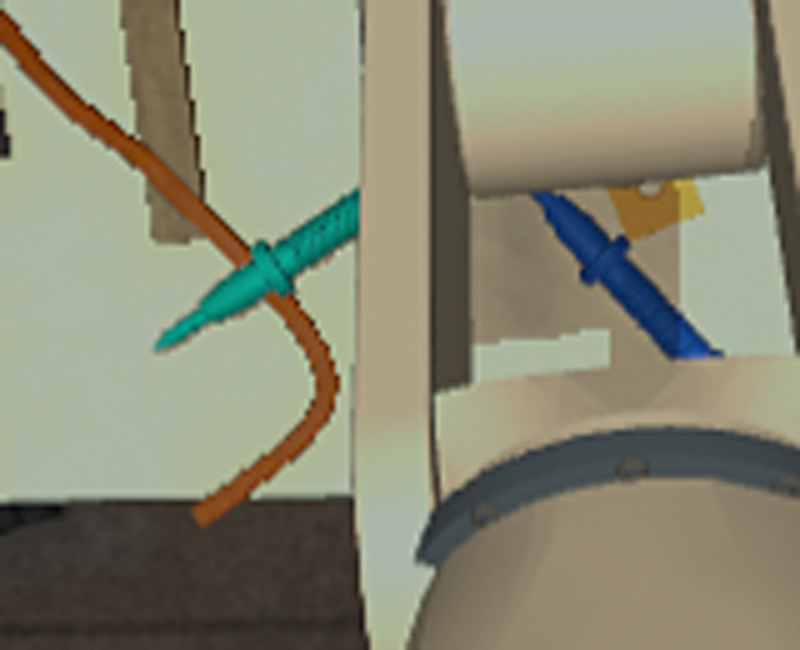

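Run:
```python
from plan import *
plan([(516.4,46.8,98,-68.3),(516.4,46.8,25,-68.3)])
```

```text
from [500.924  39.692  98.316] -68.25 clock 2.4
-> (516.4, 46.8, 98, -68.3) 1 x [-0.017, 0.0003, -0.0009, 0, np.float64(0.05), 0]
-> (516.4, 46.8, 25, -68.3) 2 x [0.0, 0.0365, 0.0, 0, np.float64(0.0), 0]
```

send_rows --pt "-0.016 0 0 0 0 0" --pt "0 0 0 0 0 0" --pt "0 0 0 0 0 0" --pt "0 0.025 0 0 0 0" --pt "0 0.025 0 0 0 0" --pt "0 0.02 0 0 0 0" --pt "0 0 0 0 0 0" --pt "0 0 0 0 0 0" --gripper 0.62 --squeeze 100

```text
clock: 3.2
eef_pos: [515.6, 45.0, 30.5]
tcp_rot: [-1.571, -0.0, -2.763]
contact_force: [-0.1, -0.3, 0.9]
opening: 0.625
```

Run:
```python
from snap import *
snap('b',{'top':(240,150,400,270,5),'side':(240,140,400,260,5)})
```

```text
3.3 [516.769  45.201  31.15 ] [-1.57   0.002 -2.763] [ 0.306  0.443 -0.042] 0.6218685679758829
```

View pics/side_b.png

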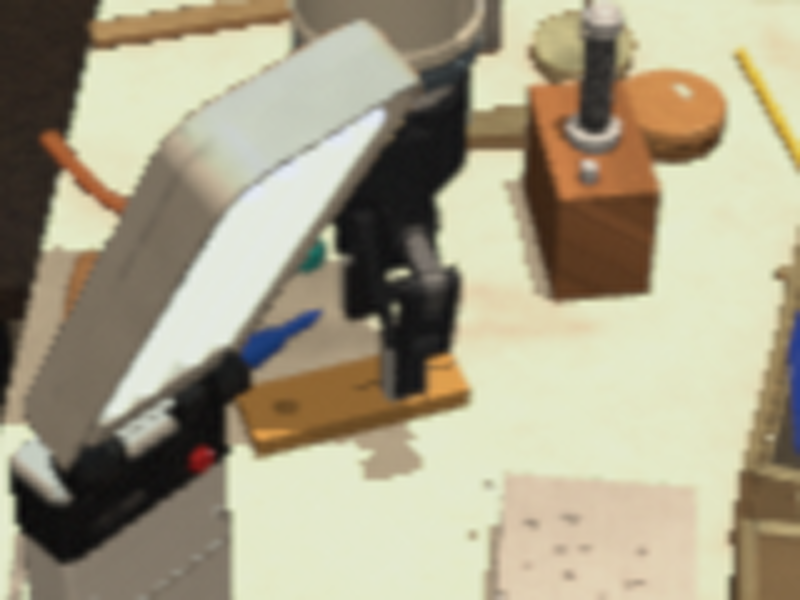

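View pics/top_b.png

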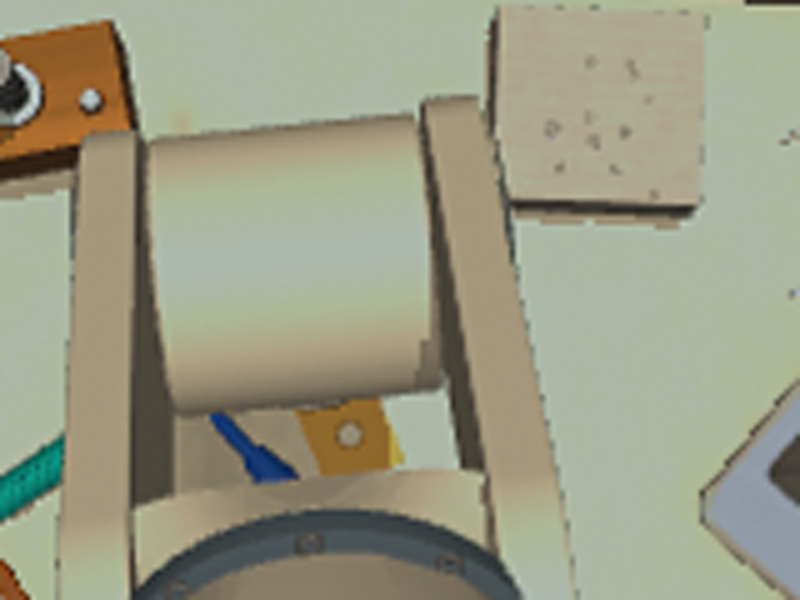

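Run:
```python
from h import *
d=load("side_b.npz"); print(onplane(d,[[304,202.4]],8)-[1.6,-2.3,0])
d=load("top_b.npz"); print(onplane(d,[[283,233],[306,241]],8)+[1.6,-2.3,0])
c=np.array([516.7,45.5]);
for p in onplane(load("side_b.npz"),[[304,202.4]],8)[:,:2]-[1.6,-2.3]: v=p-c; a=np.radians(21.7); print(v@[np.cos(a),np.sin(a)],v@[-np.sin(a),np.cos(a)])
```

```text
[[483.473 100.444   8.   ]]
[[480.479  88.704   8.   ]
 [461.197  36.301   8.   ]]
-10.556532235658311 63.33573246010564
```

send_rows --pt "0 0.012 0 0 0 0" --pt "0 0.009 0 0 0 0" --pt "0 0.004 0 0 0 0" --pt "0 0 0 0 0 0" --pt "0 0 0 0 0 0"

```text
clock: 3.8
eef_pos: [516.1, 45.4, 4.6]
tcp_rot: [-1.571, -0.0, -2.763]
contact_force: [-1.0, 0.5, -0.4]
opening: 0.62
```

send_rows --pt "0 0 0 0 0 0" --pt "0 0 0 0 0 0" --pt "0 0 0 0 0 0" --pt "0 0 0 0 0 0" --pt "0 0 0 0 0 0" --pt "0 0 0 0 0 0" --gripper 0.2

```text
clock: 4.4
eef_pos: [516.4, 45.5, 5.6]
tcp_rot: [-1.571, 0.001, -2.763]
contact_force: [-2.3, 1.0, 8.4]
opening: 0.402
```

send_rows --pt "0 0 0 0 0 0" --pt "0 -0.005 0 0 0 0" --pt "0 -0.01 0 0 0 0" --pt "0 -0.02 0 0 0 0" --pt "0 -0.03 0 0 0 0" --pt "0 -0.03 0 0 0 0" --pt "0 0 0 0 0 0" --pt "0 0 0 0 0 0"

```text
clock: 5.2
eef_pos: [516.4, 45.3, 100.4]
tcp_rot: [-1.57, 0.002, -2.763]
contact_force: [-1.0, -0.2, -3.4]
opening: 0.406
```

Run:
```python
from snap import *
snap('c',{'top':(240,120,400,240,5),'side':(240,120,400,240,5)})
```

```text
5.3 [515.215  45.235  98.81 ] [-1.571 -0.002 -2.763] [ 0.621 -0.212 -4.83 ] 0.4009191561934079
```

View pics/side_c.png

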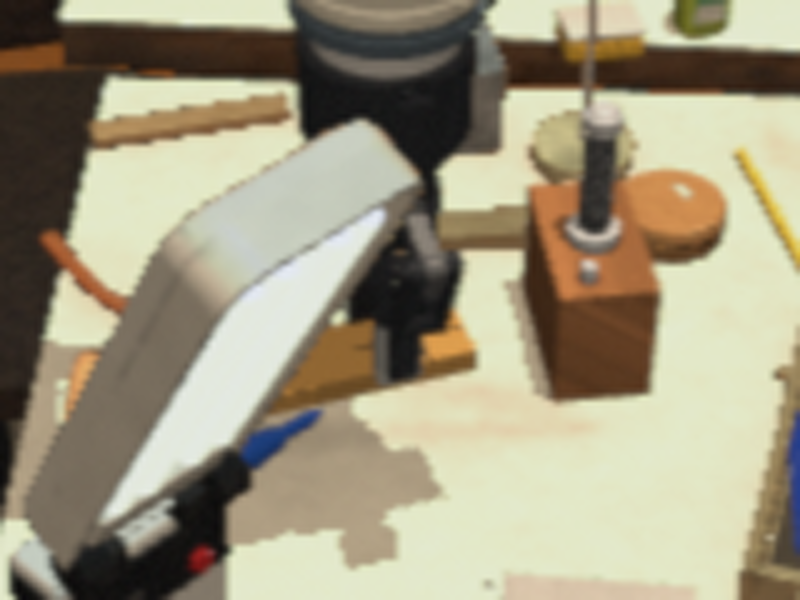

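View pics/top_c.png

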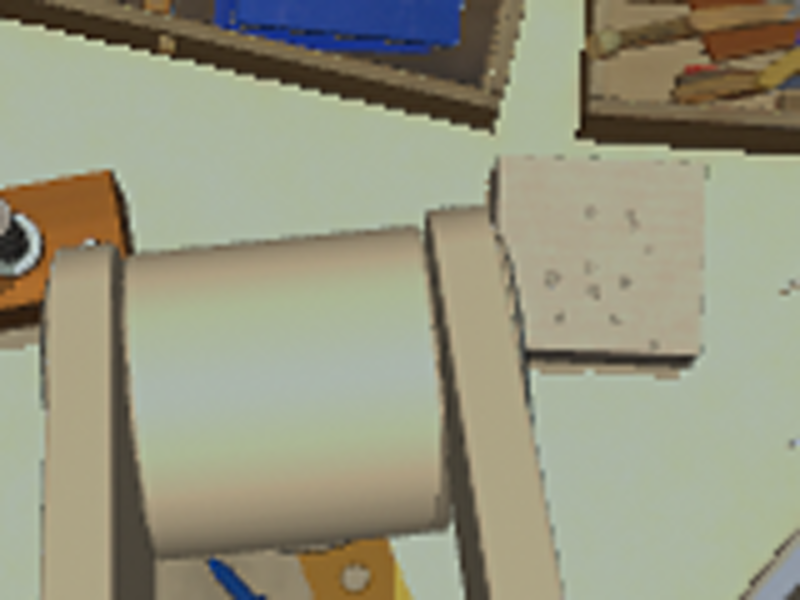

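Run:
```python
from h import *
from scipy.spatial import cKDTree
def clean(P): P=P.reshape(-1,3); return P[~np.isnan(P[:,0])]
S0=clean(cloud(load("top0.npz"))); S1=clean(cloud(load("side0.npz")))
S=np.vstack([S0,S1]); lamp=S[(S[:,0]>350)&(S[:,0]<700)&(S[:,1]<-120)&(S[:,1]>-420)&(S[:,2]>60)]
P=cloud(load("top_c.npz")); P0=cloud(load("top0.npz")); A=clean(P[(P[...,2]>P0[...,2]+60)])
P=cloud(load("side_c.npz")); P0=cloud(load("side0.npz")); 
dz=load("side0.npz")["depth"]-load("side_c.npz")["depth"]; B=clean(P[dz>60])
print("top arm",A.min(0),A.max(0)); print("side arm",B.min(0),B.max(0))
for n,C in(("A",A),("B",B)):
  for lo in range(100,900,100):
    k=(C[:,2]>lo)&(C[:,2]<lo+100)
    if k.sum()>10: print(n,lo,C[k].min(0)[:2],C[k].max(0)[:2])
A=np.vstack([A,B])
a=np.radians(-13.2); M=np.array([[np.cos(a),-np.sin(a),0],[np.sin(a),np.cos(a),0],[0,0,1]])
u=np.array([np.cos(np.radians(-8)),np.sin(np.radians(-8)),0])
T=cKDTree(lamp)
for ext in (0,50,105):
    C=A@M.T+u*ext; d,i=T.query(C); j=d.argmin(); print(ext,d[j],C[j],lamp[i[j]])
```

```text
top arm [315.082 -34.686 100.146] [566.789 111.481 734.663]
side arm [ -53.33  -114.21    89.996] [569.004 196.199 546.44 ]
A 100 [445.983   3.936] [485.546  49.76 ]
A 300 [475.267  29.864] [478.263  46.905]
A 400 [418.07  -21.232] [566.789 111.481]
A 500 [352.205 -29.18 ] [529.093 106.227]
A 600 [315.082 -33.563] [420.81   96.871]
A 700 [316.207 -34.686] [350.333  91.506]
B 100 [471.309 -22.77 ] [561.298  67.341]
B 200 [ -48.705 -114.21 ] [558.686  51.812]
B 300 [-53.33  -19.114] [558.2   83.55]
B 400 [-39.671 -28.317] [569.004 196.199]
B 500 [358.374 -33.051] [527.775 103.636]
0 53.95624032603982 [ 512.425 -143.576  192.986] [ 471.333 -178.379  196.369]
50 70.38978916065723 [ 496.279 -107.61   104.37 ] [ 450.473 -160.81   109.498]
105 39.11290907441692 [ 659.901 -103.993   94.766] [ 673.165 -121.384   62.34 ]
```

Run:
```python
from h import *
for n in("top","side"):
    P=cloud(load(n+"0.npz"))
    m=(P[...,0]>640)&(P[...,0]<760)&(P[...,1]>-140)&(P[...,1]<-30)&(P[...,2]>44)
    Q=P[m]; 
    for y in range(-140,-30,20):
        k=(Q[:,1]>=y)&(Q[:,1]<y+20); print(n,y,k.sum(),Q[k].min(0) if k.any() else '',Q[k].max(0) if k.any() else '')
from plan import *
plan([(516,45.3,115,-68.3),(560,0,115,-80),(620.5,-87.1,115,-93.3)])
```

```text
top -140 148 [ 670.412 -139.857   44.048] [ 746.276 -120.033   64.252]
top -120 82 [ 647.059 -119.364   45.424] [ 718.07  -100.775   73.985]
top -100 199 [647.857 -99.815  44.272] [759.524 -80.004  88.395]
top -80 6 [641.315 -79.57   44.005] [706.325 -68.6    80.583]
top -60 107 [643.878 -59.744  44.188] [759.694 -40.004  56.034]
top -40 21 [680.481 -39.972  45.292] [694.494 -30.965  54.349]
side -140 123 [ 674.077 -139.801   44.283] [ 744.637 -120.706   63.833]
side -120 91 [ 675.337 -119.833   45.793] [ 721.301 -100.296   75.298]
side -100 305 [677.376 -99.898  44.188] [759.367 -80.802  84.049]
side -80 8 [681.846 -79.64   44.636] [759.308 -60.47   57.323]
side -60 138 [683.927 -59.699  44.07 ] [759.89  -40.418  54.148]
side -40 17 [685.915 -39.865  48.754] [699.785 -30.193  53.013]
from [515.215  45.235  98.81 ] -68.3 clock 5.3
-> (516, 45.3, 115, -68.3) 1 x [-0.0008, -0.0162, 0.0002, 0, np.float64(0.0), 0]
-> (560, 0, 115, -80) 2 x [[-0.0121, 0.0, 0.0292, 0, np.float64(5.85), 0], [-0.015, 0.0, 0.0278, 0, np.float64(5.85), 0]]
-> (620.5, -87.1, 115, -93.3) 3 x [[-0.0148, 0.0, 0.0321, 0, np.float64(4.43), 0], [-0.0173, 0.0, 0.0309, 0, np.float64(4.43), 0], [-0.0196, 0.0, 0.0294, 0, np.float64(4.43), 0]]
```

send_rows --pt "0 -0.012 0.005 0 0 0" --pt "-0.006 0 0.015 0 4 0" --pt "-0.012 0 0.029 0 6 0" --pt "-0.015 0 0.03 0 5 0" --pt "-0.015 0 0.03 0 5 0" --pt "-0.017 0 0.025 0 5 0" --pt "0 0 0.007 0 0 0" --pt "0 0 0 0 0 0"

```text
clock: 6.1
eef_pos: [605.3, -82.0, 111.1]
tcp_rot: [-1.571, -0.002, 3.083]
contact_force: [0.2, -0.2, -3.2]
opening: 0.398
```

Run:
```python
from plan import *
plan([(616.5,-87,115,-93.3),(616.5,-87,60,-93.3)])
```

```text
from [605.318 -82.049 111.124] -93.35 clock 6.1
-> (616.5, -87, 115, -93.3) 1 x [-0.0115, -0.0039, 0.0043, 0, np.float64(-0.05), 0]
-> (616.5, -87, 60, -93.3) 2 x [0.0, 0.0275, 0.0, 0, np.float64(0.0), 0]
```

send_rows --pt "-0.0115 0 0.0043 0 0 0" --pt "0 0.02 0 0 0 0" --pt "0 0.02 0 0 0 0" --pt "0 0.01 0 0 0 0" --pt "0 0 0 0 0 0" --pt "0 0 0 0 0 0"

```text
clock: 6.7
eef_pos: [617.5, -85.5, 62.2]
tcp_rot: [-1.571, 0.0, 3.085]
contact_force: [-0.1, 0.7, -2.9]
opening: 0.398
```

Run:
```python
from snap import *
snap('d',{'top':(290,130,410,220,6),'side':(290,180,410,270,6)})
```

```text
6.8 [617.92  -85.743  62.793] [-1.571  0.002  3.084] [ 0.367  0.421 -3.16 ] 0.3964935453587892
```

View pics/side_d.png

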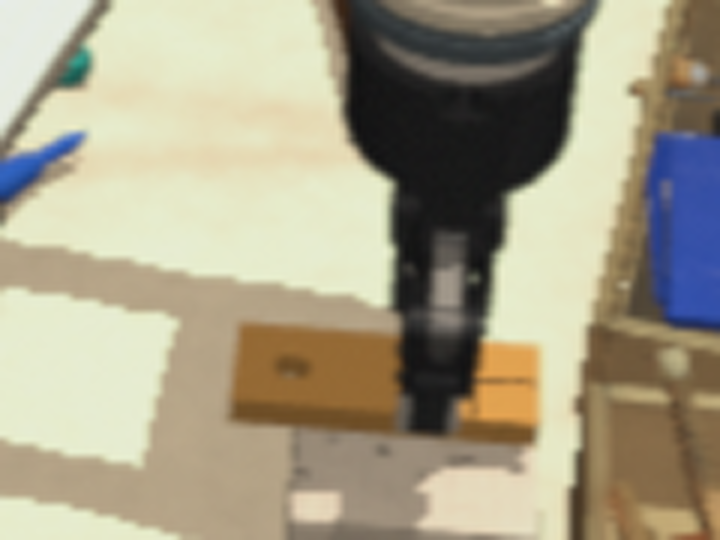

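View pics/top_d.png

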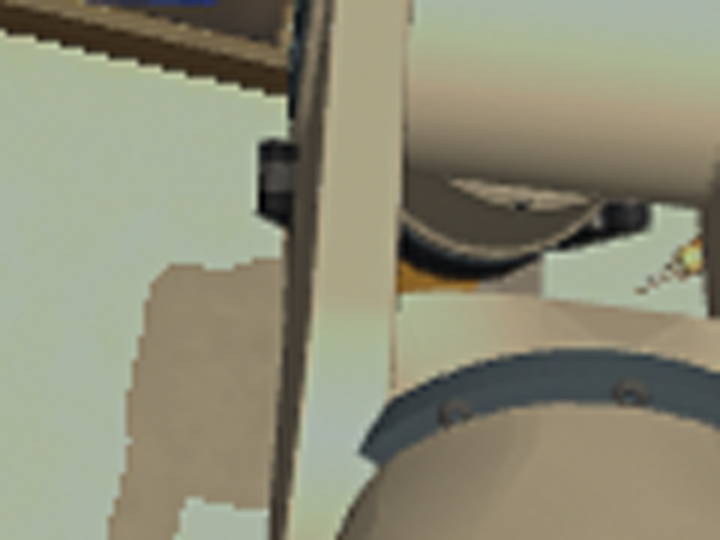

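send_rows --pt "0 0.008 0 0 0 0" --pt "0 0.005 0 0 0 0" --pt "0 0.003 0 0 0 0" --pt "0 0 0 0 0 0" --pt "0 0 0 0 0 0"

```text
clock: 7.3
eef_pos: [616.9, -85.8, 45.7]
tcp_rot: [-1.571, -0.0, 3.084]
contact_force: [0.4, -0.1, -1.8]
opening: 0.4
```

send_rows --pt "0 0.001 0 0 0 0" --pt "0 0 0 0 0 0" --pt "0 0 0 0 0 0"

```text
clock: 7.6
eef_pos: [617.0, -85.8, 45.6]
tcp_rot: [-1.571, -0.0, 3.084]
contact_force: [-5.1, 1.1, 8.0]
opening: 0.4
```

send_rows --pt "0 0 0 0 0 0" --pt "0 0 0 0 0 0" --pt "0 0 0 0 0 0" --pt "0 0 0 0 0 0" --gripper 0.65

```text
clock: 8.0
eef_pos: [617.3, -85.9, 44.8]
tcp_rot: [-1.571, 0.0, 3.084]
contact_force: [-0.4, -0.6, -1.0]
opening: 0.648
```

send_rows --pt "0 -0.01 0 0 0 0" --pt "0 -0.02 0 0 0 0" --pt "0 -0.03 0 0 0 0" --pt "0 -0.04 0 0 0 0" --pt "0 -0.04 0 0 0 0" --pt "0 -0.02 0 0 0 0" --pt "0 0 0 0 0 0"

```text
clock: 8.7
eef_pos: [619.2, -86.1, 209.3]
tcp_rot: [-1.57, 0.007, 3.084]
contact_force: [0.3, -0.0, -0.3]
opening: 0.647
```

Run:
```python
from plan import *
# toward the stand, jaw along stand x: heading 9.4-180 
plan([(610,40,205,-130),(620,173,205,-170.6)],step=42)
```

```text
from [619.241 -86.1   209.33 ] -93.31 clock 8.7
-> (610, 40, 205, -130) 5 x [[0.0033, 0.0009, -0.0251, 0, np.float64(7.34), 0], [0.0065, 0.0009, -0.0244, 0, np.float64(7.34), 0], [0.0095, 0.0009, -0.0234, 0, np.float64(7.34), 0], [0.0125, 0.0009, -0.022, 0, np.float64(7.34), 0], [0.0152, 0.0009, -0.0202, 0, np.float64(7.34), 0]]
-> (620, 173, 205, -170.6) 5 x [[0.0156, 0.0, -0.0217, 0, np.float64(8.12), 0], [0.0185, 0.0, -0.0192, 0, np.float64(8.12), 0], [0.021, 0.0, -0.0164, 0, np.float64(8.12), 0], [0.0231, 0.0, -0.0133, 0, np.float64(8.12), 0], [0.0248, 0.0, -0.0099, 0, np.float64(8.12), 0]]
```

Run:
```python
from plan import *
plan([(600,30,205,-42),(580,130,205,9.4)],step=42)
```

```text
from [619.241 -86.1   209.33 ] -93.31 clock 8.7
-> (600, 30, 205, -42) 7 x [[0.0037, 0.0006, -0.0164, 0, np.float64(-7.33), 0], [0.0016, 0.0006, -0.0167, 0, np.float64(-7.33), 0], [-0.0006, 0.0006, -0.0168, 0, np.float64(-7.33), 0], [-0.0027, 0.0006, -0.0166, 0, np.float64(-7.33), 0], [-0.0048, 0.0006, -0.0161, 0, np.float64(-7.33), 0], [-0.0068, 0.0006, -0.0154, 0, np.float64(-7.33), 0], [-0.0087, 0.0006, -0.0144, 0, np.float64(-7.33), 0]]
-> (580, 130, 205, 9.4) 7 x [[-0.0087, 0.0, -0.0117, 0, np.float64(-7.34), 0], [-0.0101, 0.0, -0.0105, 0, np.float64(-7.34), 0], [-0.0114, 0.0, -0.0091, 0, np.float64(-7.34), 0], [-0.0125, 0.0, -0.0076, 0, np.float64(-7.34), 0], [-0.0133, 0.0, -0.0059, 0, np.float64(-7.34), 0], [-0.014, 0.0, -0.0042, 0, np.float64(-7.34), 0], [-0.0144, 0.0, -0.0023, 0, np.float64(-7.34), 0]]
```

send_rows --pt "0.0037 0 -0.0164 0 -7.33 0" --pt "0.0016 0 -0.0167 0 -7.33 0" --pt "-0.0006 0 -0.0168 0 -7.33 0" --pt "-0.0027 0 -0.0166 0 -7.33 0" --pt "-0.0048 0 -0.0161 0 -7.33 0" --pt "-0.0068 0 -0.0154 0 -7.33 0" --pt "-0.0087 0 -0.0144 0 -7.33 0" --gripper 0.75

```text
clock: 9.4
eef_pos: [597.0, 30.9, 203.9]
tcp_rot: [-1.572, -0.001, -2.299]
contact_force: [-0.5, -0.0, -0.5]
opening: 0.75
```

send_rows --pt "-0.0087 0 -0.0117 0 -7.34 0" --pt "-0.0101 0 -0.0105 0 -7.34 0" --pt "-0.0114 0 -0.0091 0 -7.34 0" --pt "-0.0125 0 -0.0076 0 -7.34 0" --pt "-0.0133 0 -0.0059 0 -7.34 0" --pt "-0.014 0 -0.0042 0 -7.34 0" --pt "-0.0144 0 -0.0023 0 -7.34 0" --pt "0 0 0 0 0 0"

```text
clock: 10.2
eef_pos: [576.9, 131.5, 204.0]
tcp_rot: [-1.572, 0.0, -1.404]
contact_force: [0.1, -0.1, -0.2]
opening: 0.748
```

Run:
```python
from snap import *
snap('e',{'top':(220,120,420,270,4),'side':(280,120,440,240+30,5)})
```

```text
10.3 [577.384 130.164 204.199] [-1.572 -0.    -1.41 ] [-0.078  0.315  0.207] 0.7498822997056965
```

View pics/side_e.png

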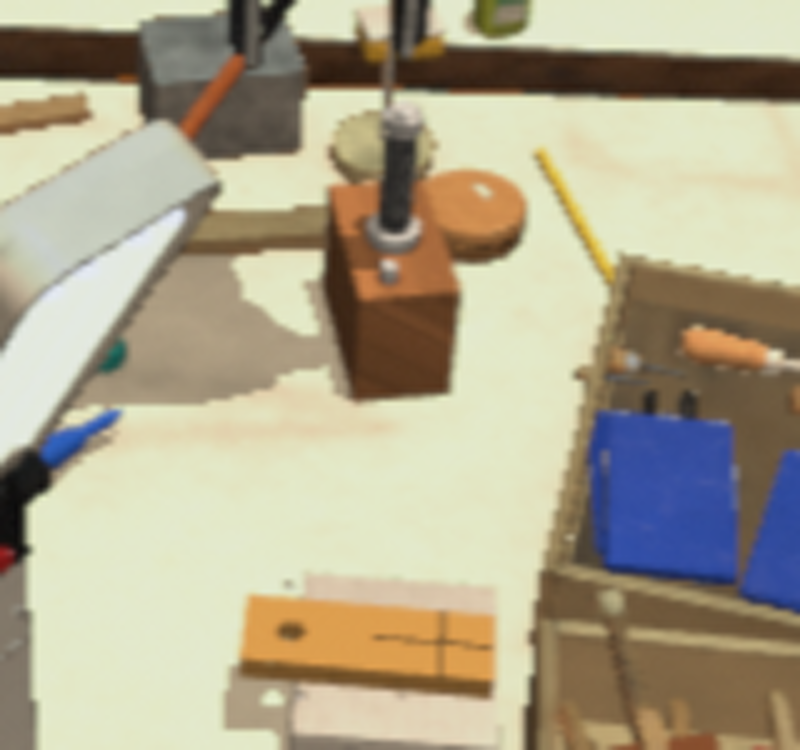

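View pics/top_e.png

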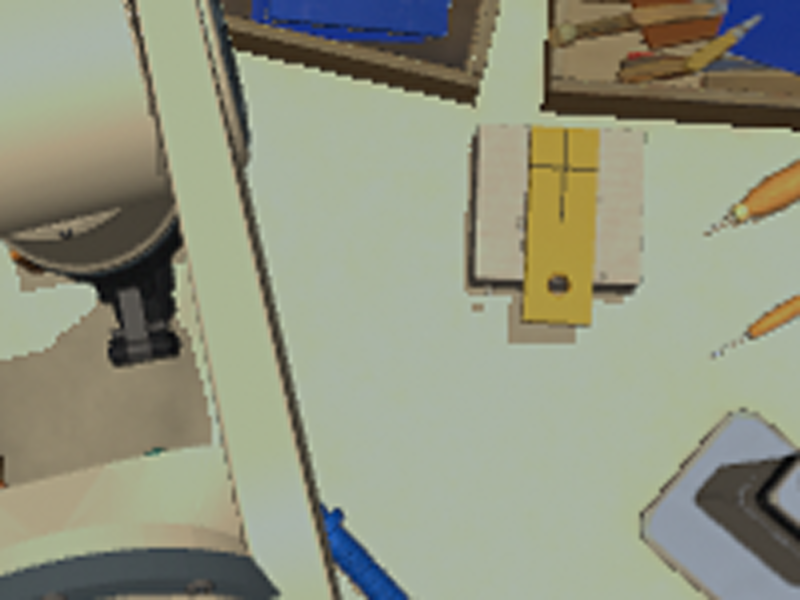

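Run:
```python
from h import *
for n,(u,v) in {"top":(361.1,161.6),"side":(368.0,247.6)}.items():
    d=load(n+"_e.npz"); g=cv2.cvtColor(d["frame"],cv2.COLOR_RGB2GRAY).astype(float)
    u0,v0=int(u),int(v)
    print(g[v0-5:v0+7,u0-6:u0+8].astype(int))
    print(n,"mark",onplane(d,[[u,v]],52))
    P=cloud(d); hsv=cv2.cvtColor(d["frame"],cv2.COLOR_RGB2HSV)
    b=((hsv[...,0]>10)&(hsv[...,0]<28)&(hsv[...,1]>100)&(P[...,0]>530)&(P[...,0]<675)&(P[...,1]>-130)&(P[...,1]<-50)&(P[...,2]>45)).astype(np.uint8)
    b=cv2.morphologyEx(b,cv2.MORPH_CLOSE,np.ones((5,5)))
    cn=max(cv2.findContours(b,cv2.RETR_EXTERNAL,cv2.CHAIN_APPROX_NONE)[0],key=cv2.contourArea)
    W=onplane(d,cn.reshape(-1,2),52)[:,:2].astype(np.float32); print(n,cv2.minAreaRect(W))
    k=b>0; print("z mean",np.median(P[k][:,2]))
```

```text
[[146 145 145 145 146 142  96 149 146 145 144 145 145 145]
 [145 145 145 146 146 141  96 148 145 145 145 145 145 146]
 [146 146 146 145 147 141  96 149 146 144 144 145 144 146]
 [147 146 146 146 147 143  96 149 146 144 146 146 145 146]
 [144 144 144 145 146 141  97 147 147 147 146 146 145 147]
 [ 93  94  97 117 119 116  91 123 145 145 145 145 144 143]
 [148 148 145 114 122 116  75 119  87  93  92  94  92  96]
 [147 147 148 147 147 119 124 151 150 148 149 149 148 149]
 [145 146 146 147 144 118 123 149 146 147 146 146 145 147]
 [145 145 146 147 144 117 122 148 146 146 146 145 146 146]
 [146 146 146 146 144 117 121 148 146 146 146 145 146 147]
 [146 146 146 146 144 117 124 147 146 145 146 145 145 147]]
top mark [[633.664 -88.11   52.   ]]
top ((601.7135620117188, -84.38789367675781), (38.12457275390625, 110.34169006347656), 85.94683837890625)
z mean nan
[[172 173 174 174 174 163 154 166 179 184 186 190 192 194]
 [170 169 168 169 167 154 139 153 169 171 171 172 173 173]
 [168 168 169 169 167 153 138 151 167 168 168 168 168 169]
 [169 168 168 168 167 153 138 151 167 168 168 168 168 168]
 [165 167 168 168 167 153 136 151 167 168 169 169 168 168]
 [142 153 163 165 162 139 121 146 162 164 166 166 167 168]
 [138 139 134 133 132 113 108 117 122 133 141 142 152 163]
 [164 164 163 162 161 140 136 158 160 161 152 139 139 133]
 [168 168 168 168 166 145 141 165 168 168 167 164 164 162]
 [169 169 168 168 167 145 140 166 168 168 168 168 168 168]
 [168 168 168 169 166 145 141 165 169 168 168 168 168 168]
 [167 167 167 169 166 146 141 165 168 169 168 168 168 169]]
side mark [[636.173 -87.386  52.   ]]
side ((603.8602905273438, -89.51229095458984), (43.96765899658203, 107.63699340820312), 86.39988708496094)
z mean nan
```

Run:
```python
from h import *
d=load("top0.npz"); P=cloud(d)
m=(P[...,2]>146)&(P[...,0]>590)&(P[...,0]<650)&(P[...,1]>150)&(P[...,1]<200)
v,u=np.nonzero(m); print(m.sum(),u.mean(),v.mean(),u.min(),u.max(),v.min(),v.max(),onplane(d,[[u.mean(),v.mean()]],152))
cv2.imwrite("pics/t3.png",cv2.resize(d["frame"][150:200,215:275,::-1],None,fx=12,fy=12,interpolation=cv2.INTER_CUBIC))
s=load("side_e.npz")
cv2.imwrite("pics/s3.png",cv2.resize(s["frame"][130:205,330:390,::-1],None,fx=8,fy=8,interpolation=cv2.INTER_CUBIC))
```

```text
71 236.46478873239437 162.98591549295776 232 241 159 167 [[618.323 175.191 152.   ]]
```

View pics/t3.png

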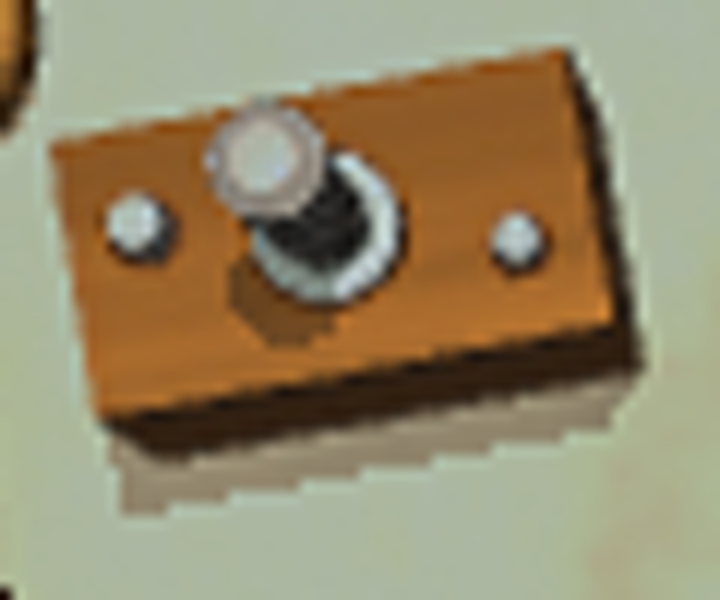

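View pics/s3.png

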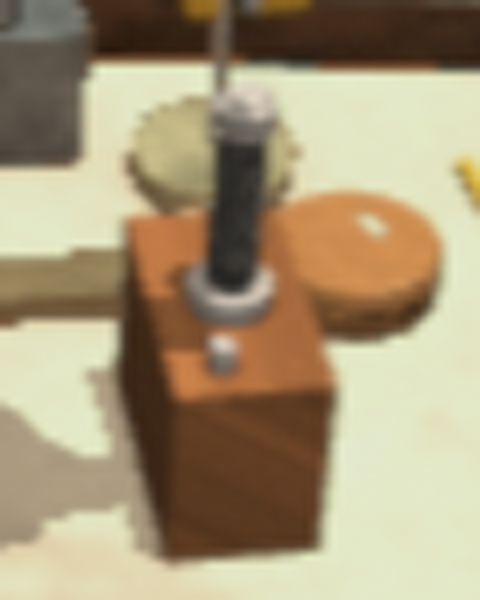

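Run:
```python
from h import *
s=load("side_e.npz")
print(onplane(s,[[358.4,164.9]],78),onplane(s,[[360.2,142.2]],152))
d=load("top0.npz"); print(onplane(d,[[215+328/12-.5,150+228/12-.5]],78))
from plan import *
plan([(619.8,174.5,205,9.4)])
print(r.sense()["qpos"])
```

```text
[[621.224 171.268  78.   ]] [[620.245 166.566 152.   ]]
[[618.763 174.729  78.   ]]
from [577.384 130.164 204.199] 9.22 clock 10.3
-> (619.8, 174.5, 205, 9.4) 2 x [[-0.0185, -0.0004, 0.0245, 0, np.float64(-0.09), 0], [-0.0184, -0.0004, 0.0245, 0, np.float64(-0.09), 0]]
[ 0.219  0.33   1.732 -0.     1.081  0.059]
```

send_rows --pt "-0.0185 0 0.0245 0 0 0" --pt "-0.019 0 0.0245 0 0 0" --pt "0 0 0 0 0 0" --pt "0 0 0 0 0 0"

```text
clock: 10.7
eef_pos: [619.9, 174.7, 204.1]
tcp_rot: [-1.572, -0.0, -1.409]
contact_force: [0.1, -0.3, 0.0]
opening: 0.753
```

Run:
```python
from snap import *
from plan import plan
snap('f',{'side':(300,80,420,200,5)})
plan([(619.8,175.3,205,9.4)])
```

```text
10.75 [619.442 174.36  204.179] [-1.572 -0.    -1.409] [-0.074  0.57  -0.333] 0.7528206841751128
from [619.442 174.36  204.179] 9.27 clock 10.75
-> (619.8, 175.3, 205, 9.4) 1 x [-0.0009, -0.0008, 0.0005, 0, np.float64(-0.13), 0]
```

View pics/side_f.png

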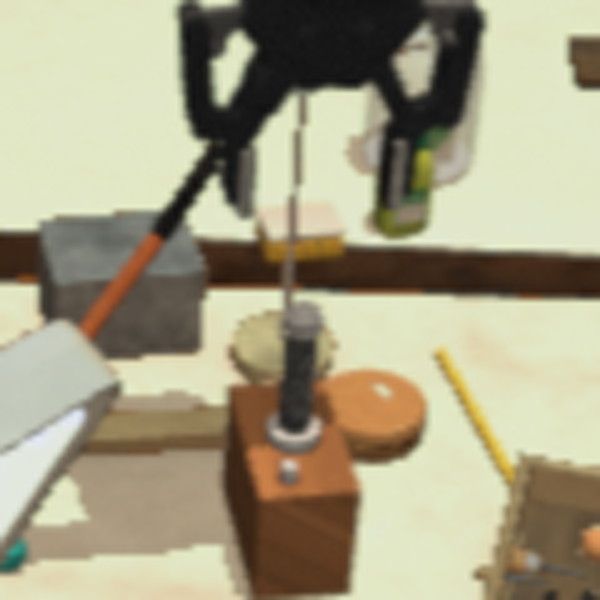

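Run:
```python
from h import *
s=load("side0.npz"); P=cloud(s)
for v in (95,105,115,125,135,142): 
    r=P[v,352:368]; i=np.nanargmin(s["depth"][v,352:368]+(s["depth"][v,352:368]==0)*9999); print(v,352+i,r[i])
print(P[90,370],P[100,345])
```

```text
95 353 [603.395 326.159 192.463]
105 360 [624.588 331.225 160.015]
115 359 [624.347 334.165 126.757]
125 359 [626.77  335.277  93.506]
135 358 [626.485 337.37   58.269]
142 361 [622.296 168.153 151.571]
[648.69  341.031 200.84 ] [594.233 636.443   0.841]
```

send_rows --pt "-0.001 0.02 0 0 0 0" --pt "0 0.03 0 0 0 0" --pt "0 0.03 0 0 0 0" --pt "0 0 0 0 0 0" --pt "0 0 0 0 0 0"

```text
clock: 11.25
eef_pos: [619.4, 175.5, 125.0]
tcp_rot: [-1.572, -0.0, -1.408]
contact_force: [-0.2, 0.2, 0.6]
opening: 0.744
```

Run:
```python
from snap import *
snap('g',{'side':(300,80,420,200,5),'top':(180,120,300,220,6)})
```

```text
11.35 [620.753 176.21  126.605] [-1.569  0.    -1.408] [-0.669  0.264  0.353] 0.748686589502114
```

View pics/side_g.png

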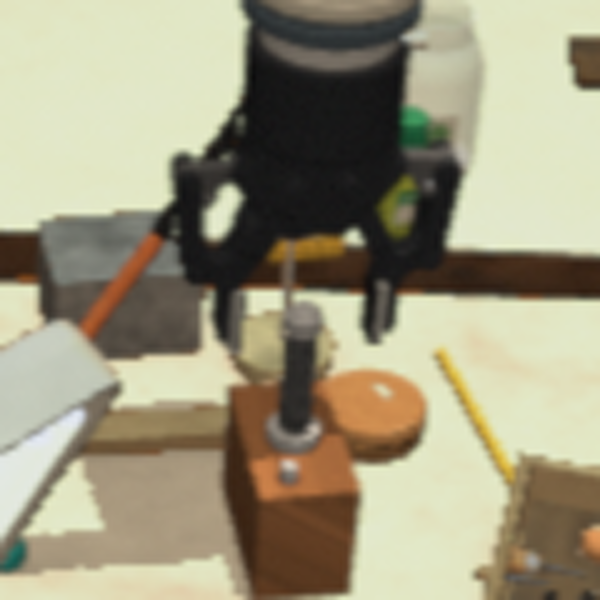

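View pics/top_g.png

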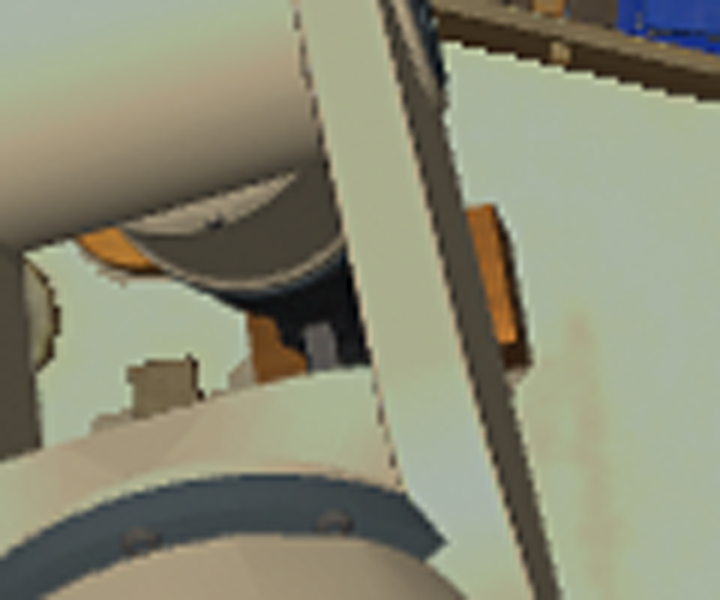

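Run:
```python
from h import *
s=load("side_g.npz"); P=cloud(s)
print("proj", proj(s,[[620.2,175.8,134],[620.2,175.8,126]]), "obs mid", 300+303/5, 80+342/5)
for y0 in range(120,150,4):
    row=P[y0]; 
    print(y0,[ (u,)+tuple(np.round(row[u]).astype(int)) for u in range(340,382,3) if row[u][1]<250 and row[u][1]==row[u][1]])
```

```text
proj [[359.528 146.019]
 [359.296 148.633]] obs mid 360.6 148.4
120 [(340, np.int64(568), np.int64(154), np.int64(221)), (343, np.int64(575), np.int64(162), np.int64(216)), (349, np.int64(590), np.int64(187), np.int64(202)), (352, np.int64(596), np.int64(159), np.int64(220)), (355, np.int64(603), np.int64(157), np.int64(221)), (358, np.int64(609), np.int64(154), np.int64(223)), (361, np.int64(616), np.int64(155), np.int64(223)), (364, np.int64(624), np.int64(166), np.int64(216)), (367, np.int64(631), np.int64(165), np.int64(217)), (370, np.int64(638), np.int64(158), np.int64(222)), (373, np.int64(645), np.int64(162), np.int64(220)), (376, np.int64(653), np.int64(171), np.int64(214))]
124 [(340, np.int64(568), np.int64(155), np.int64(210)), (349, np.int64(590), np.int64(172), np.int64(200)), (352, np.int64(596), np.int64(156), np.int64(210)), (355, np.int64(603), np.int64(156), np.int64(210)), (358, np.int64(610), np.int64(156), np.int64(211)), (361, np.int64(618), np.int64(166), np.int64(205)), (364, np.int64(625), np.int64(163), np.int64(207)), (367, np.int64(633), np.int64(167), np
[... 1579 characters left out ...]
p.int64(156)), (379, np.int64(667), np.int64(175), np.int64(155))]
144 [(343, np.int64(578), np.int64(160), np.int64(150)), (346, np.int64(585), np.int64(160), np.int64(150)), (358, np.int64(615), np.int64(168), np.int64(145)), (361, np.int64(622), np.int64(164), np.int64(149)), (364, np.int64(630), np.int64(168), np.int64(146)), (373, np.int64(654), np.int64(184), np.int64(136)), (376, np.int64(660), np.int64(174), np.int64(143)), (379, np.int64(668), np.int64(179), np.int64(140))]
148 [(346, np.int64(586), np.int64(157), np.int64(140)), (358, np.int64(616), np.int64(168), np.int64(134)), (361, np.int64(624), np.int64(170), np.int64(132)), (376, np.int64(661), np.int64(172), np.int64(132))]
```

send_rows --pt "0 0.012 0 0 0 0" --pt "0 0.012 0 0 0 0" --pt "0 0.007 0 0 0 0" --pt "0 0 0 0 0 0" --pt "0 0 0 0 0 0"

```text
clock: 11.85
eef_pos: [619.7, 176.4, 93.4]
tcp_rot: [-1.572, -0.0, -1.407]
contact_force: [-0.2, -0.3, 0.6]
opening: 0.754
```

send_rows --pt "0 0 0 0 0 0" --pt "0 0 0 0 0 0" --pt "0 0 0 0 0 0" --pt "0 0 0 0 0 0" --pt "0 0 0 0 0 0" --pt "0 0 0 0 0 0" --pt "0 0 0 0 0 0" --pt "0 0 0 0 0 0" --gripper 0 --squeeze 70

```text
clock: 12.65
eef_pos: [620.1, 176.4, 94.2]
tcp_rot: [-1.57, 0.0, -1.407]
contact_force: [0.1, -0.3, 4.5]
opening: 0.192
```

send_rows --pt "0 -0.005 0 0 0 0" --pt "0 -0.015 0 0 0 0" --pt "0 -0.025 0 0 0 0" --pt "0 -0.03 0 0 0 0" --pt "0 -0.015 0 0 0 0" --pt "0 0 0 0 0 0" --pt "0 0 0 0 0 0"

```text
clock: 13.35
eef_pos: [619.4, 176.2, 183.3]
tcp_rot: [-1.571, -0.0, -1.407]
contact_force: [0.2, -0.3, -2.0]
opening: 0.196
```

Run:
```python
from snap import *
from plan import plan
snap('h',{'side':(300,60,420,180,5)})
plan([(600,60,190,2),(634.8,-86.8,190,-2)],step=45)
```

```text
13.4 [619.021 176.127 182.577] [-1.573 -0.    -1.407] [ 1.017  0.102 -1.89 ] 0.1901365558655968
from [619.021 176.127 182.577] 9.38 clock 13.4
-> (600, 60, 190, 2) 3 x [[0.0372, -0.0025, -0.0126, 0, np.float64(2.46), 0], [0.0377, -0.0025, -0.011, 0, np.float64(2.46), 0], [0.0381, -0.0025, -0.0093, 0, np.float64(2.46), 0]]
-> (634.8, -86.8, 190, -2) 4 x [[0.037, 0.0, 0.0074, 0, np.float64(1.0), 0], [0.0368, 0.0, 0.0081, 0, np.float64(1.0), 0], [0.0367, 0.0, 0.0087, 0, np.float64(1.0), 0], [0.0365, 0.0, 0.0093, 0, np.float64(1.0), 0]]
```

View pics/side_h.png

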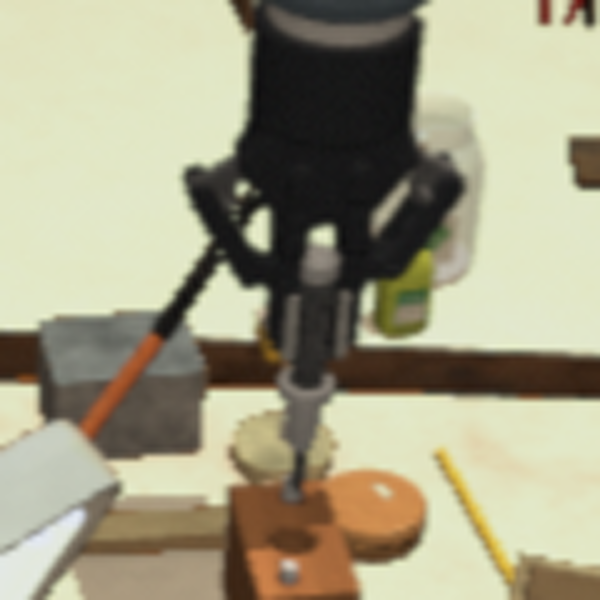

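Run:
```python
from h import *
s=load("side_h.npz")
p=proj(s,[[619.2,176.2,98.6],[619.2,176.2,240.6]]); print((p+.5-[300,60])*5)
```

```text
[[293.109 488.959]
 [314.517 245.383]]
```

send_rows --pt "0.018 -0.003 -0.006 0 1.2 0" --pt "0.037 -0.004 -0.0126 0 2.4 0" --pt "0.038 0 -0.011 0 2.4 0" --pt "0.038 0 -0.006 0 2.4 0" --pt "0.038 0 0.006 0 1 0" --pt "0.038 0 0.009 0 1 0" --pt "0.037 0 0.009 0 1 0" --pt "0.018 0 0.005 0 0 0"

```text
clock: 14.2
eef_pos: [626.4, -92.8, 189.7]
tcp_rot: [-1.572, -0.001, -1.609]
contact_force: [0.2, 0.4, -0.9]
opening: 0.188
```

send_rows --pt "0 0 0 0 0 0" --pt "0 0 0 0 0 0"

```text
clock: 14.4
eef_pos: [626.3, -89.1, 189.9]
tcp_rot: [-1.573, 0.001, -1.607]
contact_force: [-0.1, -0.3, -1.4]
opening: 0.194
```

Run:
```python
from plan import *
plan([(634.8,-86.8,160,-2)])
```

```text
from [626.281 -89.145 189.882] -2.08 clock 14.4
-> (634.8, -86.8, 160, -2) 1 x [-0.0027, 0.0299, 0.0084, 0, np.float64(-0.08), 0]
```

send_rows --pt "-0.0027 0.02 0.0084 0 0 0" --pt "0 0.015 0 0 0 0" --pt "0 0.006 0 0 0 0" --pt "0 0 0 0 0 0" --pt "0 0 0 0 0 0" --pt "0 0 0 0 0 0"

```text
clock: 15.0
eef_pos: [635.9, -86.7, 150.5]
tcp_rot: [-1.57, -0.0, -1.606]
contact_force: [0.2, 0.4, -1.8]
opening: 0.191
```

Run:
```python
from snap import *
snap('i',{'side':(320,180,420,270,8)})
snap('i2',{'top':(320,120,400,200,7)})
s=load("side_i.npz"); p=r.sense()["eef_pos"]
q=proj(s,[[p[0],p[1],p[2]-84],[p[0],p[1],p[2]+58]]); print(q,(q+.5-[320,180])*8)
```

```text
15.05 [635.986 -86.803 150.593] [-1.57  -0.    -1.606] [ 0.423 -0.986 -0.893] 0.19457607469924582
15.1 [635.984 -86.861 150.558] [-1.57  -0.    -1.606] [ 0.485  0.21  -1.769] 0.19153026311218166
[[368.479 242.894]
 [374.773 193.508]] [[391.829 507.151]
 [442.184 112.068]]
```

View pics/side_i.png

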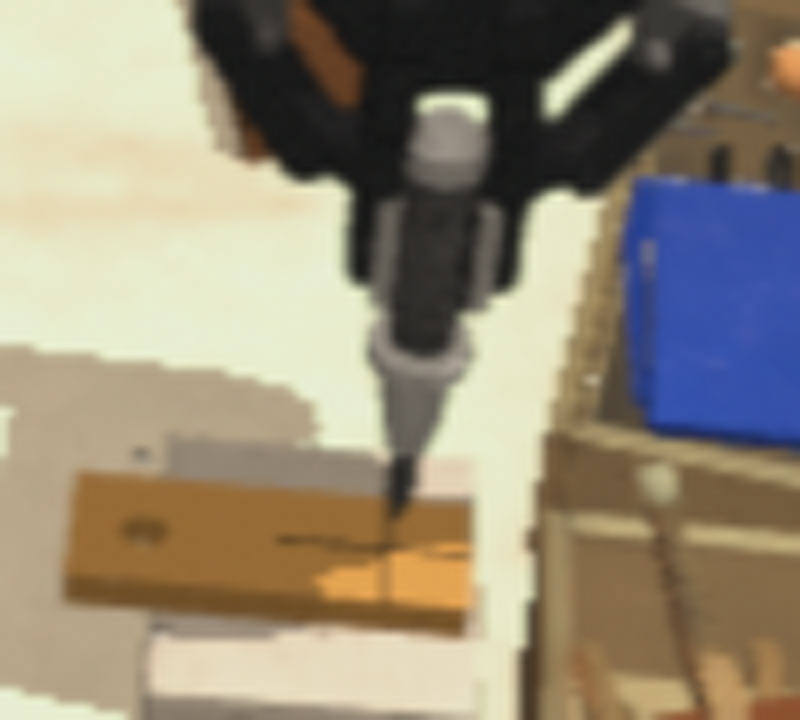

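View pics/top_i2.png

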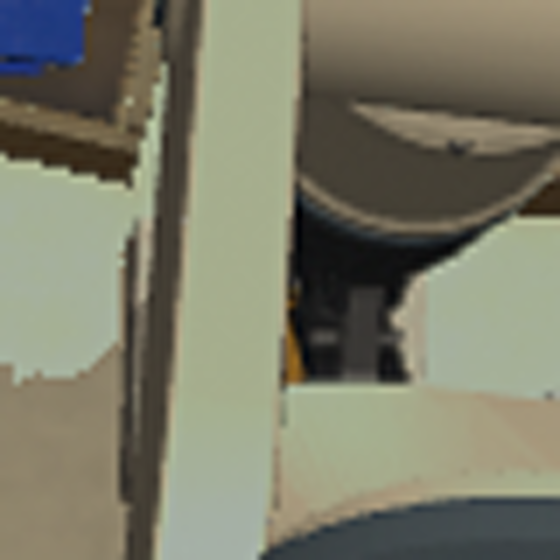

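Run:
```python
from h import *
s=load("side_i.npz")
m=onplane(s,[[367.95,247.95]],52); print(m)
for z in (64.5,66.5): print(z,onplane(s,[[369.06,244.3]],z)-m)
g=cv2.cvtColor(s["frame"],cv2.COLOR_RGB2GRAY)
print(g[234:256,362:377])
P=cloud(s)
for v in range(195,245,4): print(v,[tuple(np.round(P[v,u],0).astype(int)) for u in range(366,380,2) if P[v,u,1]==P[v,u,1] and P[v,u,2]>60 and P[v,u,1]<-70])
```

```text
[[636.018 -88.403  52.   ]]
64.5 [[ 1.295 -0.595 12.5  ]]
66.5 [[ 1.034 -2.409 14.5  ]]
[[232 232 231 231 228 205 139  99  98  98 100 123 188 227 232]
 [228 228 228 227 226 206 146 100  97  97 105 158 215 231 232]
 [160 167 174 177 192 205 172 110  94  96 124 189 226 230 230]
 [135 137 138 139 147 171 154  77  59  75 146 202 215 217 216]
 [133 133 134 133 134 130 102  52  45  76 156 204 210 209 208]
 [134 134 134 134 132 121  87  47  44  76 156 205 210 211 211]
 [134 135 134 135 134 122  88  47  45  83 158 204 210 211 211]
 [128 130 130 132 132 114  75  46  53 114 173 200 204 205 205]
 [116 117 117 117 117 105  76  47  52  98 133 143 145 147 147]
 [114 114 115 115 113 102  76  54  72 102 115 117 118 118 118]
 [115 114 114 114 113 103  78  70  94 111 114 114 114 114 114]
 [113 114 114 115 114 104  90  98 110 113 114 114 114 114 114]
 [112 113 114 113 113 103  93 102 113 113 114 114 115 114 114]
 [ 94 102 111 111 111 101  92 100 112 115 116 117 118 122 122]
 [ 93  95  90  89  89  79  82 100 113 127 137 138 150 161 162]
 [111 110 110 110 112 105 128 161 166 166 158 145 144 138 127]
 [12
[... 2988 characters left out ...]
(-98), np.int64(127)), (np.int64(633), np.int64(-101), np.int64(130)), (np.int64(637), np.int64(-103), np.int64(132)), (np.int64(641), np.int64(-102), np.int64(132)), (np.int64(645), np.int64(-100), np.int64(130))]
231 [(np.int64(631), np.int64(-93), np.int64(110)), (np.int64(635), np.int64(-97), np.int64(114)), (np.int64(638), np.int64(-99), np.int64(116)), (np.int64(643), np.int64(-96), np.int64(113))]
235 [(np.int64(633), np.int64(-88), np.int64(93)), (np.int64(635), np.int64(-98), np.int64(103)), (np.int64(640), np.int64(-95), np.int64(100))]
239 [(np.int64(637), np.int64(-93), np.int64(86)), (np.int64(642), np.int64(-90), np.int64(83))]
243 [(np.int64(639), np.int64(-90), np.int64(70))]
```

send_rows --pt "-0.0015 0.004 -0.0011 0 0 0" --pt "0 0.004 0 0 0 0" --pt "0 0.002 0 0 0 0" --pt "0 0 0 0 0 0" --pt "0 0 0 0 0 0"

```text
clock: 15.6
eef_pos: [634.5, -85.3, 139.7]
tcp_rot: [-1.571, 0.0, -1.606]
contact_force: [0.3, 0.6, -1.1]
opening: 0.191
```

Run:
```python
from snap import *
s=snap('j',{'side':(345,225,395,265,16)})["side"]
g=cv2.cvtColor(s["frame"],cv2.COLOR_RGB2GRAY)
print(g[238:256,360:378])
```

```text
15.65 [634.639 -85.293 139.785] [-1.571 -0.    -1.606] [-0.195 -0.251 -1.689] 0.19899200635087028
[[135 134 134 134 133 132 122 104  95  97  98 104 139 186 208 210 208 209]
 [136 135 134 134 134 133 129 110  88  92  97 127 175 204 210 212 211 212]
 [135 135 135 135 134 134 123  92  60  62  84 152 200 208 210 211 212 212]
 [124 126 128 130 131 131 120  87  48  47  73 150 198 202 205 205 206 206]
 [116 117 117 118 117 117 107  76  46  44  67 113 140 143 147 147 147 148]
 [115 114 114 114 115 114  98  66  44  44  71 102 115 118 118 118 119 119]
 [114 115 114 114 115 113  98  65  44  46  73 102 113 114 114 114 114 115]
 [114 114 114 115 114 113 104  76  46  57  89 111 114 114 115 114 115 115]
 [112 112 112 114 114 114 111  89  58  83 108 114 114 115 115 114 115 115]
 [ 95  96  96 103 110 112 110  94  81  99 111 115 117 117 119 122 122 122]
 [103  95  93  95  91  90  89  79  82 100 114 126 137 137 150 162 162 162]
 [113 111 111 112 111 114 116 107 128 162 166 167 158 146 145 139 127 127]
 [114 117 122 122 125 146 163 144 144 171 173 173 172 170 170 168 167 167]
 [125 146 165 167 168 170 171 151 147 171 174 173 174 174 174 174 173 174]
 [163 170 174 173 173 174 172 152 147 171 174 174 174 174 174 174 174 175]
 [148 170 172 172 173 174 172 151 147 171 174 175 174 174 174 173 173 176]
 [129 150 153 154 161 168 168 147 143 167 170 171 171 172 172 173 174 176]
 [ 93  99 101 103 107 110 113 106 105 122 129 138 146 152 153 161 168 170]]
```

View pics/side_j.png

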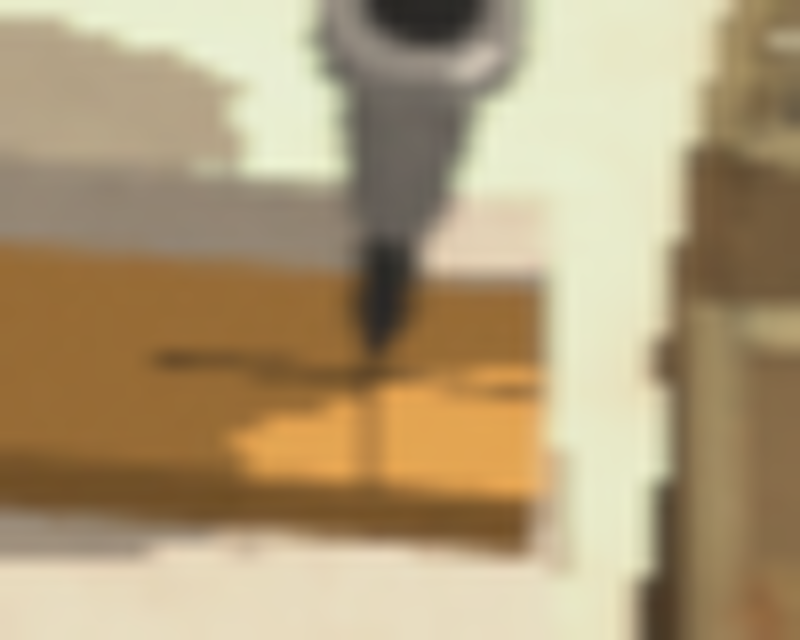

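send_rows --pt "0 0.002 -0.0003 0 0 0" --pt "0 0.0015 0 0 0 0" --pt "0 0.001 0 0 0 0" --pt "0 0 0 0 0 0"

```text
clock: 16.05
eef_pos: [634.4, -85.3, 135.4]
tcp_rot: [-1.571, -0.0, -1.606]
contact_force: [-0.3, 0.5, 0.9]
opening: 0.189
```

Run:
```python
from snap import *
s=snap('k',{'side':(345,225,395,265,16)})["side"]
g=cv2.cvtColor(s["frame"],cv2.COLOR_RGB2GRAY)
print(g[242:254,360:378])
```

```text
16.1 [634.364 -85.264 135.437] [-1.571  0.    -1.606] [-0.135 -0.074  1.639] 0.195661810955463
[[116 117 117 117 118 116 102  69  50  53  74 115 139 143 146 147 147 149]
 [114 116 115 114 115 113  93  56  42  47  71 102 115 117 119 119 119 119]
 [114 115 115 114 115 113  93  55  41  45  72 102 113 115 115 114 114 115]
 [114 115 115 115 115 112  93  56  42  49  85 110 115 115 113 114 114 115]
 [113 113 112 114 115 114  98  67  48  64  95 112 114 115 114 114 114 114]
 [ 95  95  96 103 111 112 106  84  58  86 109 115 117 118 119 122 122 123]
 [103  95  93  95  91  89  89  73  74  98 114 127 137 137 150 162 162 162]
 [113 111 111 111 110 110 112 104 127 161 166 167 158 145 145 139 126 126]
 [114 115 118 121 122 125 143 142 145 171 174 174 172 170 170 168 167 167]
 [121 125 145 165 168 168 168 150 146 171 174 174 174 174 173 174 173 175]
 [163 167 170 174 173 174 172 152 147 171 174 174 174 175 174 175 175 176]
 [149 170 172 172 173 173 172 151 147 171 174 173 174 175 175 174 174 175]]
```

View pics/side_k.png

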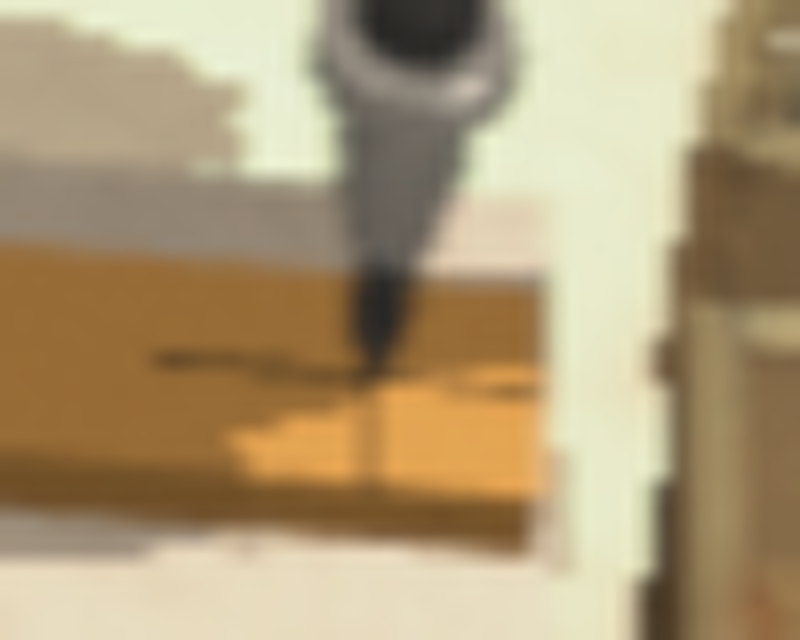

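send_rows --pt "0 0.003 0 0 0 0" --pt "0 0.003 0 0 0 0" --pt "0 0.003 0 0 0 0" --pt "0 0 0 0 0 0"

```text
clock: 16.5
eef_pos: [634.7, -85.3, 126.9]
tcp_rot: [-1.57, -0.0, -1.606]
contact_force: [-2.8, 0.4, 12.2]
opening: 0.192
```

send_rows --pt "0 0.002 0 0 0 0" --pt "0 0.002 0 0 0 0" --pt "0 0.001 0 0 0 0" --pt "0 0 0 0 0 0"

```text
clock: 16.9
eef_pos: [634.7, -85.3, 121.9]
tcp_rot: [-1.57, -0.0, -1.606]
contact_force: [-1.8, 0.1, 8.4]
opening: 0.196
```

send_rows --pt "0 0.001 0 0 0 0" --pt "0 0.001 0 0 0 0" --pt "0 0 0 0 0 0"

```text
clock: 17.2
eef_pos: [635.0, -85.4, 121.1]
tcp_rot: [-1.569, -0.0, -1.606]
contact_force: [-4.2, 0.0, 17.6]
opening: 0.192
```

send_rows --pt "0 -0.004 0 0 0 0" --pt "0 -0.006 0 0 0 0" --pt "0 -0.008 0 0 0 0" --pt "0 -0.015 0 0 0 0" --pt "0 -0.025 0 0 0 0" --pt "0 -0.012 0 0 0 0" --pt "0 0 0 0 0 0"

```text
clock: 17.9
eef_pos: [635.5, -85.4, 191.4]
tcp_rot: [-1.567, -0.0, -1.606]
contact_force: [0.0, 0.2, -1.3]
opening: 0.193
```

Run:
```python
from snap import *
from plan import plan
s=snap('l',{'side':(320,160,420,270,6)})["side"]
p=r.sense()["eef_pos"]
q=proj(s,[[p[0],p[1],p[2]-84],[p[0],p[1],p[2]+58]]); print((q+.5-[320,160])*6)
plan([(600,50,190,2),(620,176.4,190,9.38)],step=45)
```

```text
17.95 [634.669 -85.313 189.93 ] [-1.569 -0.    -1.606] [ 0.164 -0.118 -2.433] 0.19199586972426141
[[299.608 420.855]
 [339.11  106.89 ]]
from [634.669 -85.313 189.93 ] -2.01 clock 17.95
-> (600, 50, 190, 2) 4 x [[-0.0335, 0.0, -0.0099, 0, np.float64(-1.0), 0], [-0.0337, 0.0, -0.0093, 0, np.float64(-1.0), 0], [-0.0338, 0.0, -0.0087, 0, np.float64(-1.0), 0], [-0.034, 0.0, -0.0081, 0, np.float64(-1.0), 0]]
-> (620, 176.4, 190, 9.38) 3 x [[-0.0419, 0.0, 0.0081, 0, np.float64(-2.46), 0], [-0.0415, 0.0, 0.0099, 0, np.float64(-2.46), 0], [-0.041, 0.0, 0.0117, 0, np.float64(-2.46), 0]]
```

View pics/side_l.png

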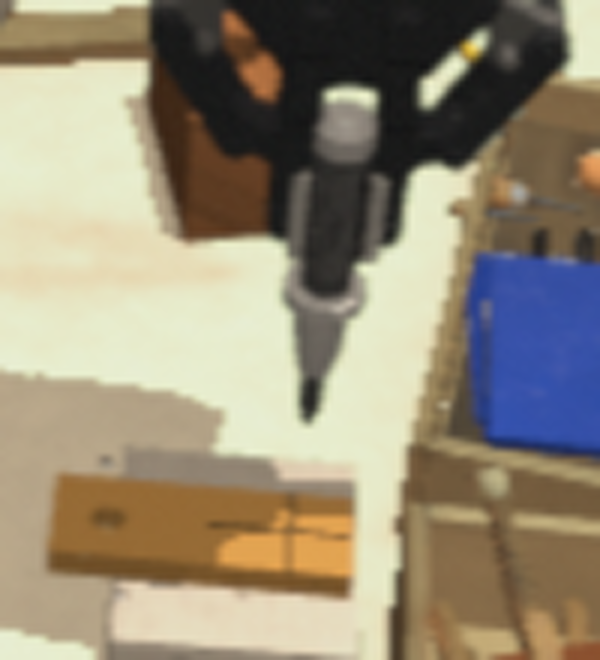

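send_rows --pt "-0.018 0 -0.005 0 -1 0" --pt "-0.034 0 -0.0095 0 -1 0" --pt "-0.034 0 -0.009 0 -1 0" --pt "-0.034 0 -0.008 0 -1 0" --pt "-0.04 0 0.004 0 -2.5 0" --pt "-0.042 0 0.0085 0 -2.5 0" --pt "-0.042 0 0.01 0 -2.4 0" --pt "-0.018 0 0.006 0 0 0"

```text
clock: 18.75
eef_pos: [617.8, 183.3, 188.0]
tcp_rot: [-1.572, 0.001, -1.403]
contact_force: [0.1, 0.4, -2.1]
opening: 0.192
```

send_rows --pt "0 0 0 0 0 0" --pt "0 0 0 0 0 0" --pt "0 0 0 0 0 0"

```text
clock: 19.05
eef_pos: [618.5, 178.2, 188.7]
tcp_rot: [-1.572, -0.001, -1.408]
contact_force: [-0.3, 0.5, -2.5]
opening: 0.192
```

Run:
```python
from plan import *
plan([(620.0,176.4,185,9.38)])
```

```text
from [618.468 178.154 188.675] 9.34 clock 19.05
-> (620.0, 176.4, 185, 9.38) 1 x [0.002, 0.0037, 0.0012, 0, np.float64(-0.04), 0]
```

send_rows --pt "0.002 0.003 0.0012 0 0 0" --pt "0 0 0 0 0 0" --pt "0 0 0 0 0 0" --pt "0 0 0 0 0 0"

```text
clock: 19.45
eef_pos: [620.6, 177.0, 186.4]
tcp_rot: [-1.571, 0.0, -1.408]
contact_force: [0.2, -0.5, -1.4]
opening: 0.194
```

Run:
```python
from snap import *
s=snap('m',{'side':(310,90,410,190,6)})["side"]
```

```text
19.5 [620.623 177.159 186.357] [-1.571  0.    -1.407] [-0.005 -0.241 -2.062] 0.1907041237140039
```

View pics/side_m.png

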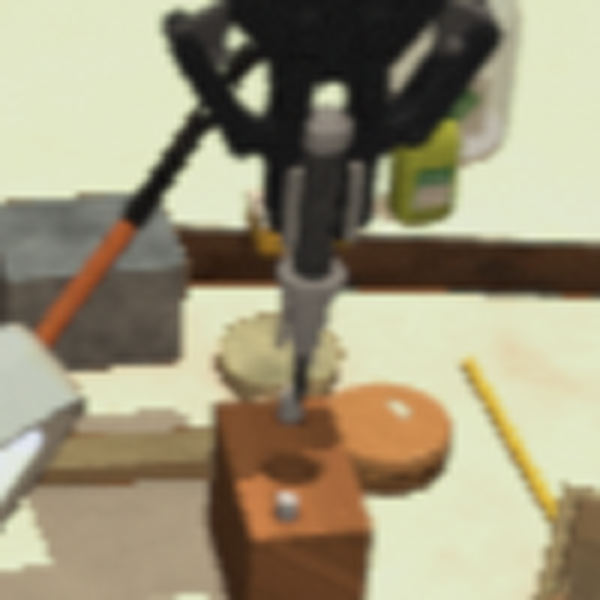

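send_rows --pt "0.0006 0.01 -0.0005 0 0 0" --pt "0 0.015 0 0 0 0" --pt "0 0.01 0 0 0 0" --pt "0 0.008 0 0 0 0" --pt "0 0 0 0 0 0"

```text
clock: 20.0
eef_pos: [619.1, 176.5, 141.3]
tcp_rot: [-1.574, -0.0, -1.407]
contact_force: [-0.5, -0.4, -2.7]
opening: 0.195
```

send_rows --pt "0 0.01 0 0 0 0" --pt "0 0.01 0 0 0 0" --pt "0 0.01 0 0 0 0" --pt "0 0.007 0 0 0 0" --pt "0 0.004 0 0 0 0" --pt "0 0 0 0 0 0" --pt "0 0 0 0 0 0"

```text
clock: 20.7
eef_pos: [620.3, 176.8, 102.4]
tcp_rot: [-1.571, 0.0, -1.407]
contact_force: [-0.0, 0.3, -1.9]
opening: 0.192
```

send_rows --pt "0 0.004 0 0 0 0" --pt "0 0.003 0 0 0 0" --pt "0 0.001 0 0 0 0" --pt "0 0 0 0 0 0" --pt "0 0 0 0 0 0"

```text
clock: 21.2
eef_pos: [620.2, 176.8, 94.3]
tcp_rot: [-1.571, 0.0, -1.407]
contact_force: [-0.2, 0.4, -1.9]
opening: 0.196
```

send_rows --pt "0 0.0008 0 0 0 0" --pt "0 0 0 0 0 0" --pt "0 0 0 0 0 0"

```text
clock: 21.5
eef_pos: [620.3, 176.8, 94.2]
tcp_rot: [-1.57, 0.0, -1.407]
contact_force: [-2.1, -0.4, 6.8]
opening: 0.195
```

Seated (8 N of support). Release and retreat upward.

send_rows --pt "0 0 0 0 0 0" --pt "0 0 0 0 0 0" --pt "0 0 0 0 0 0" --pt "0 0 0 0 0 0" --pt "0 0 0 0 0 0" --gripper 0.75

```text
clock: 22.0
eef_pos: [620.2, 176.8, 93.4]
tcp_rot: [-1.571, -0.0, -1.407]
contact_force: [0.5, -0.3, -0.2]
opening: 0.75
```

send_rows --pt "0 -0.01 0 0 0 0" --pt "0 -0.02 0 0 0 0" --pt "0 -0.03 0 0 0 0" --pt "0 -0.03 0 0 0 0" --pt "0 -0.03 0 0 0 0" --pt "0 -0.02 0 0 0 0" --pt "0 0 0 0 0 0"

```text
clock: 22.7
eef_pos: [622.0, 177.3, 237.7]
tcp_rot: [-1.565, 0.001, -1.407]
contact_force: [0.1, -0.7, 0.5]
opening: 0.749
```

send_rows --pt "0 0 -0.02 0 0 0" --pt "0 0 -0.04 0 0 0" --pt "0 0 -0.04 0 0 0" --pt "0 0 -0.04 0 0 0" --pt "0 0 -0.03 0 0 0" --pt "0 0 -0.01 0 0 0" --pt "0 0 0 0 0 0" --pt "0 0 0 0 0 0"

```text
clock: 23.5
eef_pos: [443.8, 147.8, 233.7]
tcp_rot: [-1.569, 0.0, -1.407]
contact_force: [-0.2, 0.6, -0.1]
opening: 0.751
```

Run:
```python
from snap import *
o=snap('n',{'side':(280,110,420,270,5),'top':(210,130,410,270,4)})
f=o["top"]["frame"][145:185,340:385,::-1]; cv2.imwrite("pics/t_mark.png",cv2.resize(f,None,fx=12,fy=12,interpolation=cv2.INTER_NEAREST))
```

```text
23.6 [443.933 147.724 233.5  ] [-1.57   0.    -1.407] [ 0.459  0.078 -0.038] 0.7476922018358563
```

View pics/side_n.png

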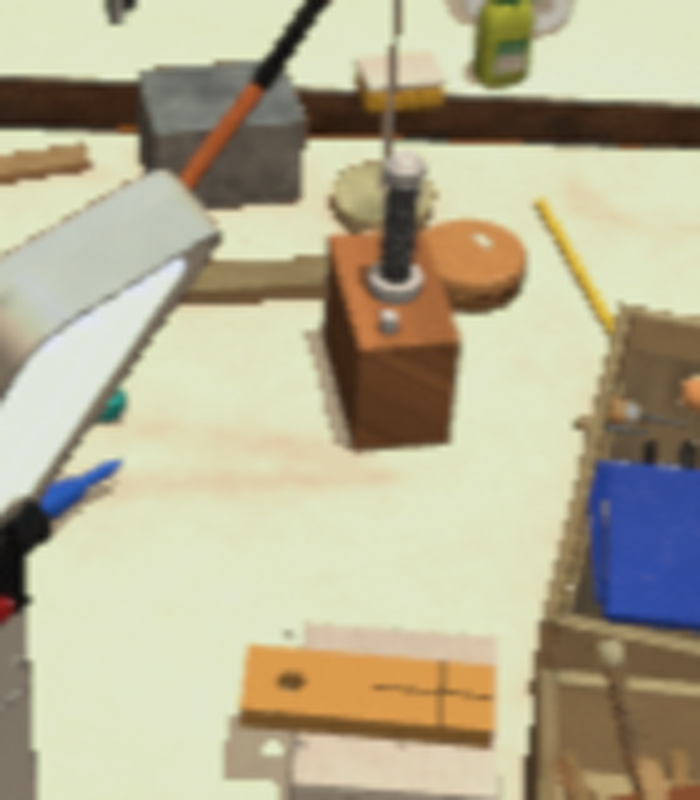

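View pics/top_n.png

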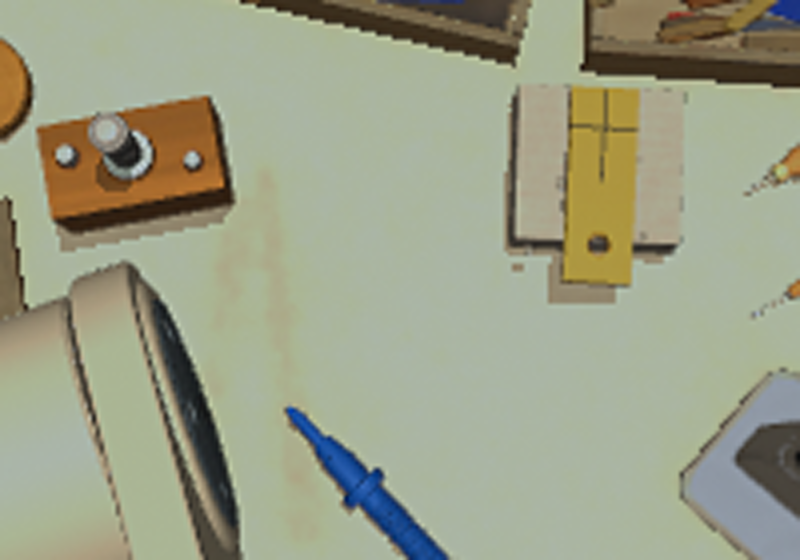

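View pics/t_mark.png

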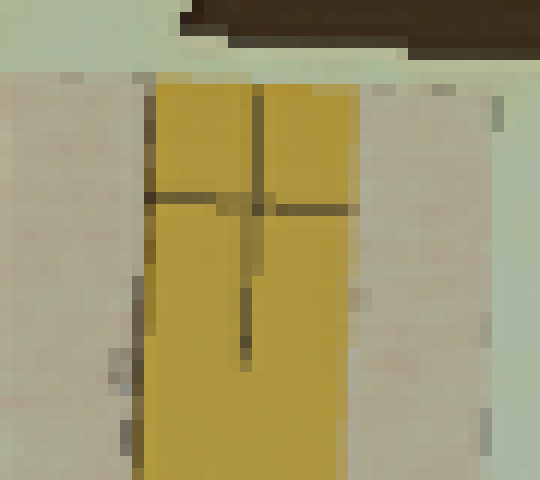

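```bash
python3 -c "
from rig import r
print(r.sign_off())"
```

```text
the job is handed in; nothing more can be done
None
```

The job was done in the order asked and handed in at about 23.6 s. The sign-off reported no verdict.

- **Blank:** I laid it flat on the block, scribed side up. In both cameras the cross lies well over the block, and the end with the hole overhangs the near edge. It looked unmoved after punching.
- **Punch:** The side view showed the tip within about half a millimetre of the cross, and I pressed there only. The load rose to about 14 N and had fallen to about 10 N at the next reading. It then climbed again after about 13.5 mm of travel, so the spring snapped and the nose reached its stop. The nose was out again after lifting. The punch sat about 1° tilted in the grip.
- **Return:** The punch is back upright in its hole with the collar seated. The gripper is open and clear of everything.

**Checks that disagreed or fell short:**
- **Cameras:** The two cameras differed by 2–3 mm in x. I set the tip on the cross by comparing the two directly in the side image.
- **Dimple:** It is too small to see at this picture resolution, so the snap is inferred from force and travel only.
- **Decoy punches:** The blue and turquoise punches, upright in the first pictures, were lying down by the time my gripper first came over the blank. I felt no contact force and never went near the turquoise one, so I think they toppled by themselves, but I can't prove it. I avoided both after that.
- **Other items:** The wax tin, graver and scriber looked unmoved in the views I had. The last pictures showed only parts of the graver and scriber.

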